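# Clear up a broken lampholder on the lamp repair bench

### The job

A porcelain lampholder has broken on the bench: put each good gear part that lies there (choke, igniter, film capacitor, relay) flat into the pocket of the organiser cut to its outline, and sweep every broken white piece well inside the scrap pan with the hand sweep. The pieces are sharp, so handle them only with the sweep and never with the fingers. When all pieces are in the pan, stand the sweep back in its dock as you found it and leave the other things on the bench where they are.

Things in the scene. Friction and masses are not known exactly. Their poses are not given: they have to be found in the camera images.
- shard0: sharp-edged broken piece of a white porcelain lampholder, corner of the round base: five-sided chunk about 33 mm across, 14 mm high, with a rib 18 mm high; 20 to 30 g, slides flat. Origin: centre of its underside. May be absent.
- shard1: sharp-edged broken piece of a white porcelain lampholder, terminal lug: 28 x 20 x 13 mm block, 18 mm high at one end, a brass screw head on top; 20 to 30 g, slides flat. Origin: centre of its underside. May be absent.
- shard2: sharp-edged broken piece of a white porcelain lampholder, wedge of the collar: four-sided tapering chunk 34 mm across its corners, 16 mm high; 20 to 30 g, slides flat. Origin: centre of its underside. May be absent.
- shard3: sharp-edged broken piece of a white porcelain lampholder, corner of the round base: five-sided chunk about 33 mm across, 14 mm high, with a rib 18 mm high; 20 to 30 g, slides flat. Origin: centre of its underside. May be absent.
- shard4: sharp-edged broken piece of a white porcelain lampholder, terminal lug: 28 x 20 x 13 mm block, 18 mm high at one end, a brass screw head on top; 20 to 30 g, slides flat. Origin: centre of its underside. May be absent.
- shard5: sharp-edged broken piece of a white porcelain lampholder, wedge of the collar: four-sided tapering chunk 34 mm across its corners, 16 mm high; 20 to 30 g, slides flat. Origin: centre of its underside. May be absent.
- shard6: sharp-edged broken piece of a white porcelain lampholder, corner of the round base: five-sided chunk about 33 mm across, 14 mm high, with a rib 18 mm high; 20 to 30 g, slides flat. Origin: centre of its underside. May be absent.
- shard7: sharp-edged broken piece of a white porcelain lampholder, terminal lug: 28 x 20 x 13 mm block, 18 mm high at one end, a brass screw head on top; 20 to 30 g, slides flat. Origin: centre of its underside. May be absent.
- sweep: hand sweep, 0.24 kg, stands by itself. Rubber head 120 mm wide (y), 26 thick (x -13 to +13), 36 high; at each end a wing 8 mm thick, 32 high, runs to x = +48: a shallow U, 104 mm inside, that gathers pieces when pushed along +x. Cap 34 x 104 mm up to z = 46; above it to z = 88 a wooden grip rib 20 mm thick (x), 84 long (y): grip it across x. Origin: underside below the rib; z up
- dock: fixed dock of the hand sweep: shallow black tray, 79 x 142 mm outside, floor 3 mm thick, rim 14 mm high, 5 mm thick. Origin: on the bench, just where the sweep's origin belongs, the sweep's x along the dock's x (wings to +x). The inside runs from x = -17 to +52 mm, y = -66 to +66 mm: 4 to 6 mm play all round
- pan: fixed, heavy sheet-steel scrap pan; it does not move. x points from its open mouth (-x side) into the pan; handle at the back. Origin: on the bench under the middle. Lip at x = -100 mm, from where a ramp rises to the 3 mm high floor at x = -75 mm; back wall at x = +91 mm, side walls at y = -130 and +130 mm (inner faces); walls 40 mm high, 20 mm near the mouth
- slot_choke: fixed dark insert 100 x 70 mm, 16 mm high, one of four set two by two (in any order) on the beige organiser plate (152 x 212 mm, rim 12 mm), with one open rectangular pocket 66 x 50 mm (x, y) cut to the choke's outline, floor 4 mm above the insert's underside, 12 mm deep. Origin: centre of the underside, 5 mm above the bench; x along the pocket's length
- slot_igniter: fixed dark insert 100 x 70 mm, 16 mm high, one of four set two by two (in any order) on the beige organiser plate (152 x 212 mm, rim 12 mm), with one open rectangular pocket 86 x 40 mm (x, y) cut to the igniter's outline, floor 4 mm above the insert's underside, 12 mm deep. Origin: centre of the underside, 5 mm above the bench; x along the pocket's length
- slot_capacitor: fixed dark insert 100 x 70 mm, 16 mm high, one of four set two by two (in any order) on the beige organiser plate (152 x 212 mm, rim 12 mm), with one open rectangular pocket 54 x 30 mm (x, y) cut to the capacitor's outline, floor 4 mm above the insert's underside, 12 mm deep. Origin: centre of the underside, 5 mm above the bench; x along the pocket's length
- slot_relay: fixed dark insert 100 x 70 mm, 16 mm high, one of four set two by two (in any order) on the beige organiser plate (152 x 212 mm, rim 12 mm), with one open rectangular pocket 50 x 40 mm (x, y) cut to the relay's outline, floor 4 mm above the insert's underside, 12 mm deep. Origin: centre of the underside, 5 mm above the bench; x along the pocket's length
- choke: good lamp choke: laminated steel block with copper windings at its ends, a white 3.5 mm high terminal strip on top; 60 x 44 x 34 mm (x length, y width, z height), about 0.33 kg. Origin: centre of its underside. Fits its pocket either way round. May be absent.
- igniter: good igniter: black plastic block with a strip of three brass screws on top; 80 x 34 x 30 mm (x length, y width, z height), about 0.14 kg. Origin: centre of its underside. Fits its pocket either way round. May be absent.
- capacitor: good film capacitor: plain aluminium-cased block with two small brass tags on top; 48 x 24 x 30 mm (x length, y width, z height), about 0.06 kg. Origin: centre of its underside. Fits its pocket either way round. May be absent.
- relay: good relay: beige plastic block with a black foot and six small brass tags on top; 44 x 34 x 30 mm (x length, y width, z height), about 0.07 kg. Origin: centre of its underside. Fits its pocket either way round. May be absent.
- jar: glass jar, 62 mm across, 85 mm high; not part of the job, leave where it is. Origin: centre of its underside
- solder_reel: reel of solder, 56 mm across, 40 mm high; not part of the job, leave where it is. Origin: centre of its underside
- screwdriver: screwdriver lying flat, 150 mm long; not part of the job, leave where it is. Origin: centre of its underside
- tape_roll: roll of black tape lying flat, 72 mm across, 19 mm high; not part of the job, leave where it is. Origin: centre of its underside
- gland_tin: aluminium tin, 52 mm across, 50 mm high; not part of the job, leave where it is. Origin: centre of its underside

How it is judged:
By the outcome, as a careful person would: the job done as asked, in the order asked, and still so for the second after the job is handed in, with the robot touching nothing.
Of shard0, shard1, shard2, shard3, shard4, shard5, shard6, shard7 only 5 to 8 are there at a start; the rules pass over those that are not, and their reading is None.
Of choke, igniter, capacitor, relay only 3 to 4 are there at a start; the rules pass over those that are not, and their reading is None.
At some moment in a run one of shard0, shard1, shard2, shard3, shard4, shard5, choke, igniter, capacitor, relay may be knocked a few centimetres aside while the robot is not near it.
Once in a run the grip may slacken for a moment while it holds something.
It also fails if it takes over 210 s, if anything falls off the work surface, if the arm or the gripper's body presses on something with over 40 N, if the wrist force passes 120 N, or if a joint passes its speed limit or range.

### The arm

A 6-joint arm with a two-finger parallel gripper is mounted at the origin on the work surface. World frame = base frame: x ahead of the robot, y to its left, z up, the work surface at z = 0. Lengths are in m, angles in rad, forces in N, time in s.
With the tool pointing down it reaches from about 0.35 to 0.85 m from the base axis. Payload 8.1 kg.
Tool frame: the origin (TCP) lies midway between the tips of the shut fingers; the grasp point (between the pads) lies robot.grip_depth behind it (robot.grip_depth is the distance from the TCP to the grasp point, in m); z points along the fingers, y is the line along which they close (so a half turn about z gives the same grasp; the last joint's range is limited). The gripper opens to 93 mm and grips with 3 to 60 N. Pads are 15 mm wide; open, the fingers measure 128 mm over their backs; the gripper's body (75 mm by 188 mm) begins 65 mm behind the grasp point.
Start: joints at [1.223, 0.13, 1.488, -0, 1.523, -0.085], TCP at [0.156, 0.579, 0.185] pointing down, gripper open.
Joint ranges: [-2.96, 2.96], [-0.89, 2.26], [0.02, 2.5], [-1.34, 4.48], [0, 2.73], [-2.66, 2.66]. Speed limits (rad/s): [2.39, 2.39, 2.79, 3.14, 3.14, 3.14].

### API

Orientations are given as a rotation vector (axis times angle).
In Python, from plant import robot gives the robot as it stands.
- The arm moves only by the tool carry_out, never from a script. Its argument "rows" is a list of rows, each a list of 6 numbers: the shift along the tool's x, y, z in m, then the turn, a rotation vector about the tool's x, y, z in degrees. A call has 1 to 12 rows; each row is the pose to reach, as a shift and turn from the pose commanded when the call began, along the tool's axes at that moment; what a row does not reach only later rows make up. A row lasts 1/8 s, in which the tool goes at most 62.5 mm and 10.7 degrees, less where a joint would pass 70% of its speed; a pose out of reach is approached as far as the arm can. A call with a gripper value outside its range is refused whole. "jaw" is the closure in counts, from 0 (fully open) to 255 (shut), set as the call begins (left out, the last holds). The fingers move at their own pace and stop on an object; "force" is the grip in N (left out, the last holds). Time passes only in rows, so rows that repeat a pose let the fingers close. It gives the time, the measured TCP pose, the force, the opening and the grip force at its end, in the units of the state.
- robot.read_state(): the state, without advancing time (a new reading comes with each control period).
- robot.read_camera(name): name is "scene" or "top"; returns the picture (420x560x3 uint8, red, green, blue); there is no depth.
- robot.camera_model(name): a dict with "fx", "fy", "cx", "cy" (pixels), "R" (3x3) and "t" (3): a world point X has camera coordinates R X + t. Camera axes: x right, y down, z forward; pixel columns grow to the right and rows downward; lengths in m; the calibration is good to about 2 mm. A picture is of the moment at which its call begins. camera_model takes no time and is no camera call.
- robot.close_job(): hands the job in; it is judged then, once.
Trained networks look in the newest picture that a camera, given by its name, has taken for a name from the list of things; names that differ only in an ending like _2 or _b are one class to them, and where a whole thing is asked for, a point or a joint stands for the part that bears it (a point fixed in the world has none). Each returns a list of dicts, best first, with "conf" (0 to 1); they miss things now and then, are a little off and sometimes report something else, mostly with a low value. They report only what shows in the picture. A call takes as long as a camera call.
- robot.outline_of(camera, target): "pixels" (420x560 bool, what is visible of it) and "pixel" ([column, row] in pixels, amid what is visible of it).
The state is a dict: "t": time; "q": joint angles; "dq": joint speeds; "joint_torque": joint torques, N m; "tool_pos": TCP position; "orientation": TCP orientation; "force": force on the tool from outside, world axes, zero at the start; "wrist_torque": the same for the moment, N m; "opening": finger opening in m; "gripper_force": force on a finger pad.
Only numpy, scipy, OpenCV 4.12 (cv2) and the standard library are available. Lean on these libraries where they do the work, as an engineer would, in place of code of your own. Each camera call takes 0.05 s, during which the arm holds its last target. There are 200 camera calls.

## Working session

There is one attempt and no reset: what is moved stays moved. The work goes in short steps, Python scripts to look and compute and a tool call to move; the robot and the scene stay as the last step left them, time stands still between calls to the robot, and variables do not carry over. Pictures are saved under pics/ and viewed, at most 14 in all, crops included, and the job is handed in when it is done.

Besides the shell and the picture viewer there is one more tool, called after "Emit:" by a JSON object that holds its "name" and its "arguments", one argument or row to a line. carry_out: Moves the arm, as the interface text tells. Its arguments: {"type":"object","properties":{"rows":{"type":"array"},"jaw":{"type":"number"},"force":{"type":"number"}},"required":["rows"]}

```bash
mkdir -p pics; ls; python3 - <<'E'
from plant import robot
import cv2
for n in("scene","top"):
    im=robot.read_camera(n); cv2.imwrite(f"pics/{n}0.png",cv2.resize(im[:,:,::-1],(800,600)))
    m=robot.camera_model(n); print(n,m)
print(robot.grip_depth, robot.read_state())
E
```

```text
pics
scene {'fx': 493.5046538656619, 'fy': 493.5046538656619, 'cx': 267.99834528157373, 'cy': 212.08947204415858, 'R': array([[ 0.07686071,  0.99694404, -0.01396496],
       [ 0.80592385, -0.07036784, -0.58782235],
       [-0.58700867,  0.03392575, -0.8088695 ]]), 't': array([-0.08207483, -0.39506391,  1.4195142 ])}
top {'fx': 494.2520953745309, 'fy': 494.2520953745309, 'cx': 281.1726226530595, 'cy': 215.04379799505816, 'R': array([[ 0.0042546 , -0.99996516,  0.00718152],
       [-0.98508218, -0.00542654, -0.171999  ],
       [ 0.17203198, -0.0063426 , -0.98507095]]), 't': array([0.01109096, 0.53841682, 1.22133915])}
0.0188 {'t': 0.1, 'q': array([ 1.22258622e+00,  1.31104607e-01,  1.48918474e+00, -5.68675793e-06,
        1.52301514e+00, -8.54013832e-02]), 'dq': array([-0.00147922, -0.00123506, -0.00309019,  0.00094001,  0.00134261,
       -0.00163266]), 'joint_torque': array([ 1.66921618e-03, -5.61345291e+01, -4.93094122e+01,  7.69387675e-02,
        2.91632919e-02, -1.88870598e-05]), 'tool_pos': array([0.15565689, 0.57884995, 0.1837732 ]), 'orientation': array([-4.11583872e-01, -3.11414796e+00,  2.62761000e-03]), 'force': array([ 0.28335882,  0.11193962, -0.6837351 ]), 'wrist_torque': array([ 0.05037187, -0.00909673,  0.0009992 ]), 'gripper_force': 0.0, 'opening': 0.09291973628987302}
```

View pics/scene0.png

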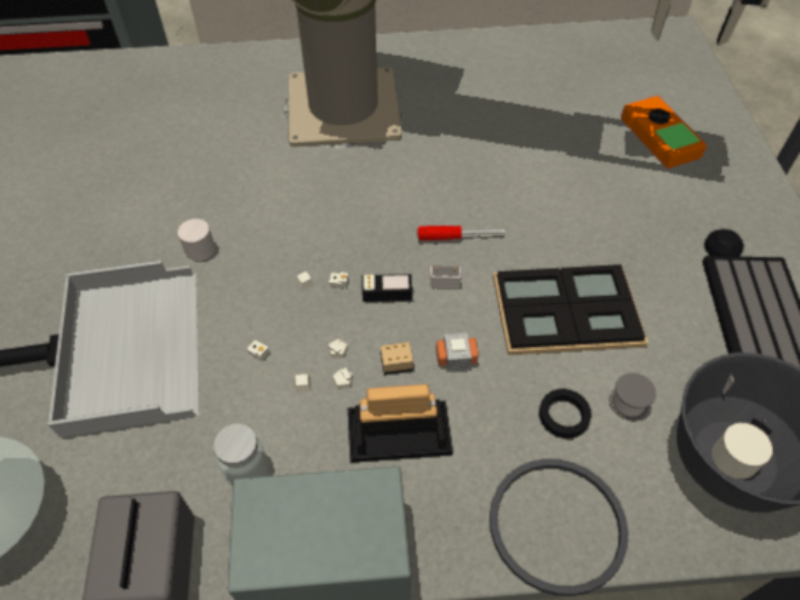

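View pics/top0.png

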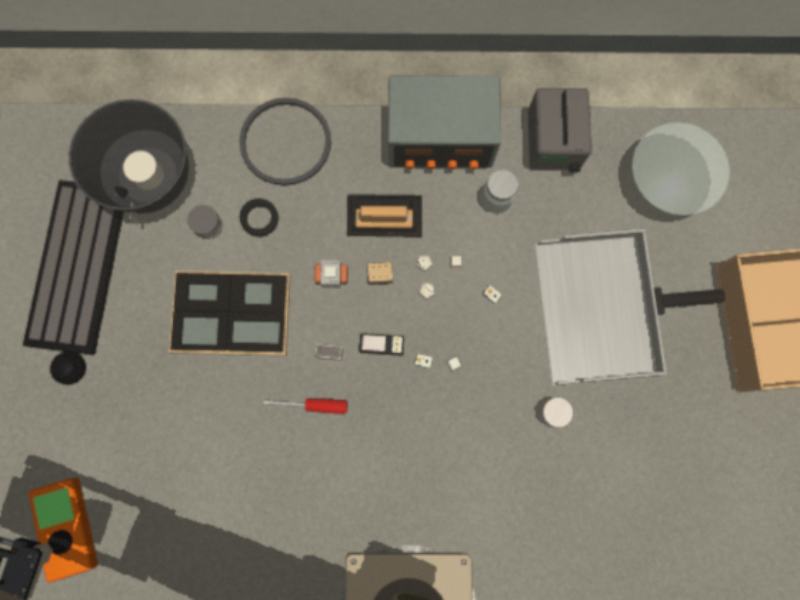

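The top view (800x600) shows six shards, at (425,262), (456,261), (427,290), (492,294), (424,361) and (454,364). The choke is at (331,272), relay (380,272), igniter (382,344), capacitor (329,352), organiser (230,312), sweep in its dock (384,215) and pan (600,307). Next I'll fit box models to the network outlines.

```bash
cat > h.py <<'E'
import numpy as np, cv2
from scipy.optimize import minimize
from scipy.spatial.transform import Rotation as Ro
from plant import robot
M={n:robot.camera_model(n) for n in("scene","top")}
def proj(n,X):
    m=M[n]; c=np.atleast_2d(X)@m["R"].T+m["t"]
    return np.c_[m["fx"]*c[:,0]/c[:,2]+m["cx"], m["fy"]*c[:,1]/c[:,2]+m["cy"]]
def unproj(n,p,z):
    m=M[n]; d=m["R"].T@np.array([(p[0]-m["cx"])/m["fx"],(p[1]-m["cy"])/m["fy"],1]); C=-m["R"].T@m["t"]
    return C+d*(z-C[2])/d[2]
def find(n,t,k=1):
    r=robot.outline_of(n,t); return r[:k]
S={"choke":(60,44,34,0),"igniter":(80,34,30,0),"capacitor":(48,24,30,0),"relay":(44,34,30,0),
   "slot_choke":(100,70,16,5),"slot_igniter":(100,70,16,5),"slot_capacitor":(100,70,16,5),"slot_relay":(100,70,16,5)}
def box(p,s,off=0):
    l,w,h,z0=np.array(s)/1000.; c,n=np.cos(p[2]),np.sin(p[2])
    return np.array([[p[0]+c*x-n*y,p[1]+n*x+c*y,z0+z] for x in(-l/2,l/2) for y in(-w/2,w/2) for z in(0,h)])
def iou(n,mask,X):
    u=proj(n,X); hull=cv2.convexHull(((u+.5)*64*1).astype(np.float32))
    K=4; x0,y0=np.floor(u.min(0)).astype(int)-8; x1,y1=np.ceil(u.max(0)).astype(int)+8
    im=np.zeros(((y1-y0)*K,(x1-x0)*K),np.uint8)
    q=cv2.convexHull(((u+.5-[x0,y0])*K*16-8).astype(np.int32))
    cv2.fillConvexPoly(im,q,1,shift=4)
    im=cv2.resize(im.astype(np.float32),(x1-x0,y1-y0),interpolation=cv2.INTER_AREA)
    mm=mask[y0:y1,x0:x1].astype(np.float32)
    if mm.shape!=im.shape: return 0
    i=np.minimum(im,mm).sum(); return i/(im.sum()+mask.sum()-i)
def fit(masks,size,p0=None):
    """masks {cam:mask}; returns x,y,yaw,score"""
    n0="top" if "top" in masks else "scene"
    if p0 is None:
        r,c=np.nonzero(masks[n0]); q=unproj(n0,(c.mean(),r.mean()),(size[3]+size[2]*.7)/1000); p0=[q[0],q[1]]
    best=None
    for a in np.radians(np.arange(0,180,20)):
        f=lambda p:-np.mean([iou(n,m,box(p,size)) for n,m in masks.items()])
        if best is not None and f([*p0[:2],a])>best[0]+.45: continue
        r=minimize(f,[*p0[:2],a],method="Nelder-Mead",options=dict(initial_simplex=[[p0[0],p0[1],a],[p0[0]+.006,p0[1],a],[p0[0],p0[1]+.006,a],[p0[0],p0[1],a+.2]],xatol=2e-4,fatol=1e-4,maxiter=150))
        if best is None or r.fun<best[0]: best=(r.fun,r.x)
    x=best[1]; return np.array([x[0],x[1],(x[2]+np.pi/2)%np.pi-np.pi/2,-best[0]])
def locate(t,cams=("top","scene"),verbose=True):
    ms={}
    for n in cams:
        r=find(n,t)
        if r and r[0]["conf"]>.3: ms[n]=r[0]["pixels"]
        if verbose: print(t,n,[ (round(k["conf"],2),np.round(k["pixel"]),int(k["pixels"].sum())) for k in r[:1]])
    return fit(ms,S[t]) if ms else None
def look():
    return {n:robot.read_camera(n) for n in("top","scene")}
def shift(x,y,z,yaw):
    """tool frame shift to world TCP pose, tool down, finger-closing line (tool y) at angle yaw+90 ie tool x along yaw (mod 180)"""
    s=robot.read_state(); R=Ro.from_rotvec(s["orientation"]).as_matrix()
    d=R.T@(np.array([x,y,z])-s["tool_pos"]); out=[]
    for k in(0,np.pi):
        c,n=np.cos(yaw+k),np.sin(yaw+k); T=np.array([[c,n,0],[n,-c,0],[0,0,-1.]])
        out.append(np.degrees(Ro.from_matrix(R.T@T).as_rotvec()))
    i=0 if abs(out[0][2])<abs(out[1][2]) else 1
    print("shift mm",np.round(d*1000,1),"turn",np.round(out[i],1),"alt",np.round(out[1-i],1),"q6",round(np.degrees(s["q"][5]),0))
E
python3 - <<'E'
from h import *
im=look()
for t in S: print(t,np.round(locate(t),4))
for t in("shard0","shard1","shard2"):
  for n in("top","scene"):
    for k in find(n,t,8): 
        p=unproj(n,k["pixel"],.01); print(t,n,round(k["conf"],2),np.round(k["pixel"]),int(k["pixels"].sum()),np.round(p[:2],3))
for t in("sweep","dock","pan","jar","solder_reel"):
  for n in("top","scene"):
    for k in find(n,t,1): print(t,n,round(k["conf"],2),np.round(k["pixel"]),int(k["pixels"].sum()),np.round(unproj(n,k["pixel"],.02)[:2],3)); np.save(f"{t}_{n}.npy",k["pixels"])
E
```

```text
choke top [(0.64, array([230., 190.]), 385)]
choke scene [(0.94, array([317., 246.]), 662)]
choke [ 0.605   0.1447 -1.5564  0.8341]
igniter top [(0.86, array([271., 242.]), 410)]
igniter scene [(0.91, array([270., 200.]), 661)]
igniter [0.4751 0.0499 1.5307 0.906 ]
capacitor top [(0.65, array([230., 246.]), 184)]
capacitor scene [(0.59, array([313., 196.]), 319)]
capacitor [0.4603 0.147  1.4813 0.8897]
relay top [(0.5, array([264., 194.]), 238)]
relay scene [(0.72, array([276., 252.]), 472)]
relay [ 0.6073  0.0541 -1.4869  0.9095]
slot_choke top [(0.93, array([142., 232.]), 1112)]
slot_choke scene [(0.97, array([416., 196.]), 1132)]
slot_choke [0.4973 0.3832 1.5357 0.9008]
slot_igniter top [(0.63, array([177., 234.]), 1080)]
slot_igniter scene [(0.56, array([370., 201.]), 1150)]
slot_igniter [0.4961 0.2802 1.5557 0.9132]
slot_capacitor top [(0.67, array([141., 205.]), 1013)]
slot_capacitor scene [(0.63, array([426., 229.]), 1410)]
slot_capacitor [0.5702 0.3831 1.5435 0.9283]
slot_relay top [(0.9, array([182., 204.]), 1003)]
slot_relay scene [(0.75, array([378., 229.]), 1349)]
slot_re
[... 829 characters left out ...]
 210.] 104 [ 0.559 -0.156]
shard2 scene 0.62 [238. 265.] 177 [ 0.633 -0.029]
shard2 scene 0.57 [213. 272.] 101 [ 0.646 -0.082]
shard2 scene 0.5 [181. 245.] 129 [ 0.572 -0.151]
shard2 scene 0.49 [235. 193.] 118 [ 0.441 -0.03 ]
sweep top 0.63 [270. 151.] 807 [0.718 0.043]
sweep scene 0.96 [279. 290.] 1760 [0.704 0.051]
dock top 0.95 [269. 141.] 743 [0.744 0.047]
dock scene 0.7 [278. 310.] 1592 [0.747 0.046]
pan top 0.56 [420. 216.] 8720 [ 0.542 -0.351]
pan scene 0.86 [ 84. 244.] 11496 [ 0.56  -0.358]
jar top 0.73 [350. 137.] 585 [ 0.759 -0.17 ]
jar scene 0.73 [165. 316.] 1150 [ 0.741 -0.175]
solder_reel top 0.81 [143. 154.] 428 [0.706 0.384]
solder_reel scene 0.77 [442. 275.] 876 [0.698 0.384]
```

```bash
python3 - <<'E'
from h import *
im=look()
a=locate("choke"); print(a); b=locate("choke",("scene",)); print(b)
r=find("top","choke",1)[0]["pixels"]; rr,cc=np.nonzero(r); print(rr.min(),rr.max(),cc.min(),cc.max()); 
print(np.round(proj("top",box(a,S["choke"]))))
shift(a[0],a[1],.12,a[2])
cv2.imwrite("pics/c1.png",cv2.resize(im["top"][170:270,200:340,::-1],(784,560),interpolation=cv2.INTER_NEAREST))
E
```

```text
choke top [(0.71, array([228., 192.]), 414)]
choke scene [(0.78, array([318., 247.]), 698)]
[0.60613912 0.14479018 1.49928683 0.8651786 ]
choke scene [(0.78, array([318., 247.]), 698)]
[0.60648592 0.14419836 1.48658963 0.8853211 ]
182 201 219 243
[[244. 186.]
 [243. 183.]
 [243. 202.]
 [242. 199.]
 [222. 184.]
 [220. 181.]
 [220. 200.]
 [219. 197.]]
shift mm [-547.7 -302.8   64.7] turn [ 0. -0. 79.] alt [   0.    0. -101.] q6 -5.0
```

View pics/c1.png

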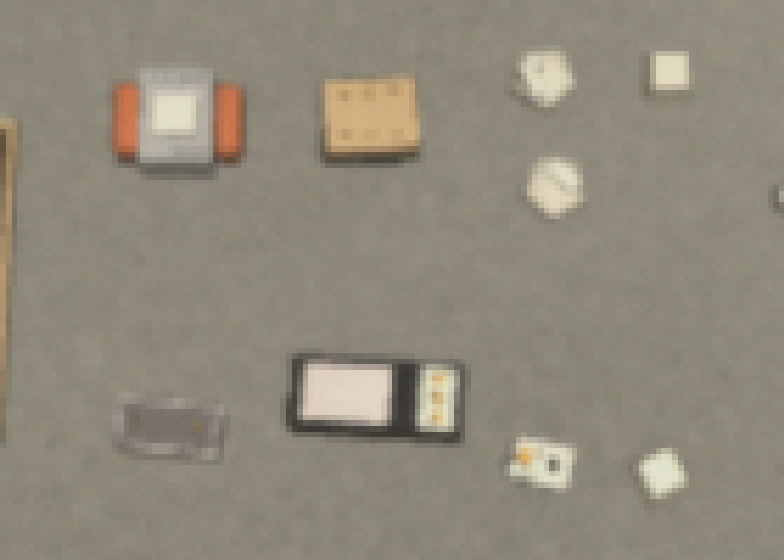

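Choke at (178,115) in the crop lies square to the picture, so its yaw is about 90°. The igniter is tilted slightly.

Emit:
{"name": "carry_out", "arguments": {
  "rows": [
    [-0.15, -0.08, 0, 0, 0, 25],
    [-0.548, -0.303, 0.064, 0, 0, 77],
    [-0.548, -0.303, 0.064, 0, 0, 77],
    [-0.548, -0.303, 0.064, 0, 0, 77],
    [-0.548, -0.303, 0.064, 0, 0, 77],
    [-0.548, -0.303, 0.064, 0, 0, 77],
    [-0.548, -0.303, 0.064, 0, 0, 77],
    [-0.548, -0.303, 0.064, 0, 0, 77],
    [-0.548, -0.303, 0.064, 0, 0, 77],
    [-0.548, -0.303, 0.064, 0, 0, 77],
    [-0.548, -0.303, 0.064, 0, 0, 77],
    [-0.548, -0.303, 0.064, 0, 0, 77]
  ],
  "jaw": 63,
  "force": 25
}}

```text
t: 3.6
tool_pos: [0.6061, 0.1443, 0.1204]
orientation: [-2.262, -2.179, 0.001]
force: [-0.6, -0.2, -0.1]
opening: 0.07
gripper_force: 0.0
```

```bash
python3 - <<'E'
from h import *
print(robot.read_state()["opening"]); shift(.606,.1447,.012,1.55)
E
```

```text
0.07000199975596655
shift mm [  0.4  -0.  108.4] turn [-0.1 -0.  -0.9] alt [-0.000e+00  1.000e-01  1.791e+02] q6 11.0
```

Emit:
{"name": "carry_out", "arguments": {
  "rows": [
    [0, 0, 0.05, 0, 0, -0.9],
    [0, 0, 0.09, 0, 0, -0.9],
    [0, 0, 0.108, 0, 0, -0.9],
    [0, 0, 0.108, 0, 0, -0.9],
    [0, 0, 0.108, 0, 0, -0.9]
  ]
}}

```text
t: 4.22
tool_pos: [0.6077, 0.1452, 0.015]
orientation: [2.242, 2.198, 0.004]
force: [0.6, 1.2, 0.1]
opening: 0.0699
gripper_force: 0.0
```

Emit:
{"name": "carry_out", "arguments": {
  "rows": [
    [0, 0, 0, 0, 0, 0],
    [0, 0, 0, 0, 0, 0],
    [0, 0, 0, 0, 0, 0],
    [0, 0, 0, 0, 0, 0],
    [0, 0, 0, 0, 0, 0],
    [0, 0, -0.01, 0, 0, 0],
    [0, 0, -0.03, 0, 0, 0],
    [0, 0, -0.065, 0, 0, 0],
    [0, 0, -0.065, 0, 0, 0]
  ],
  "jaw": 255,
  "force": 40
}}

```text
t: 5.35
tool_pos: [0.6099, 0.1451, 0.0835]
orientation: [2.24, 2.195, 0.011]
force: [0.4, 0.6, -0.3]
opening: 0.0006
gripper_force: 0.0
```

```bash
python3 - <<'E'
from h import *
print(robot.read_state()["opening"]); shift(.4977,.3836,.077,1.553)
E
```

```text
0.0006141917481636472
shift mm [ 236.2 -117.     5.9] turn [ 0.5 -0.1 -0.1] alt [-1.000e-01 -8.000e-01  1.799e+02] q6 10.0
```

```bash
python3 - <<'E'
from h import *
im=look()
cv2.imwrite("pics/s2.png",cv2.resize(im["scene"][150:350,180:480,::-1],(800,533)))
print(locate("choke"),robot.read_state()["tool_pos"])
E
```

```text
choke top [(0.68, array([224., 194.]), 77)]
choke scene [(0.92, array([317., 244.]), 616)]
[0.60422813 0.1451586  1.43031576 0.48533489] [0.60575196 0.14437865 0.0771621 ]
```

View pics/s2.png

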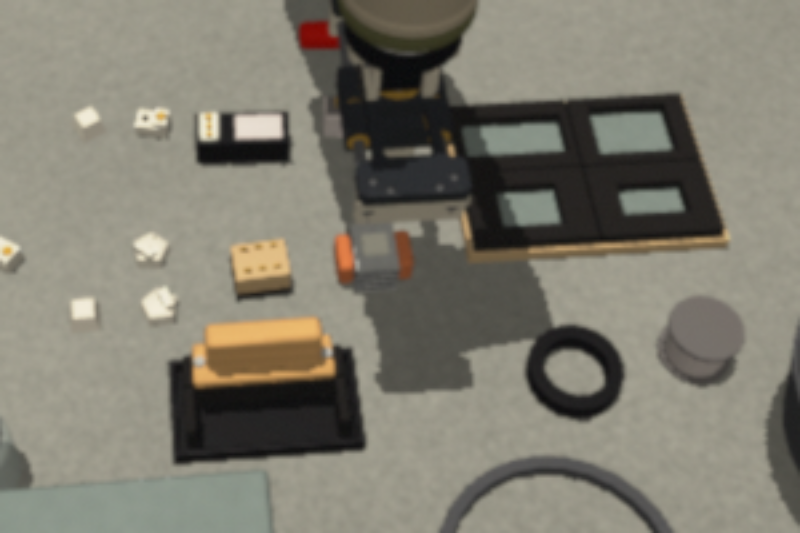

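The choke stands unmoved at crop (375,255), and the shut fingers are above it. I probably lifted before the grip was made, so I'll go down again and check the opening before lifting.

```bash
python3 - <<'E'
from h import *
print(locate("choke",("scene",)), robot.read_state()["opening"]); shift(.606,.1447,.012,1.55)
E
```

```text
choke scene [(0.92, array([317., 244.]), 616)]
[0.60424627 0.14532533 1.44828513 0.8047284 ] 0.0005058705062916193
shift mm [ 0.4  0.6 64.8] turn [-0.1  0.   0. ] alt [  -0.    -0.2 -180. ] q6 10.0
```

Emit:
{"name": "carry_out", "arguments": {
  "rows": [
    [0, 0, 0, 0, 0, 0],
    [0, 0, 0, 0, 0, 0],
    [0, 0, 0, 0, 0, 0],
    [0, 0, 0, 0, 0, 0],
    [0, 0, 0, 0, 0, 0],
    [0, 0, 0, 0, 0, 0]
  ],
  "jaw": 63
}}

```text
t: 6.35
tool_pos: [0.6064, 0.1445, 0.0778]
orientation: [2.244, 2.199, 0.0]
force: [-0.2, 0.1, 0.5]
opening: 0.0564
gripper_force: 0.0
```

Emit:
{"name": "carry_out", "arguments": {
  "rows": [
    [0, 0, 0.03, 0, 0, 0],
    [0, 0, 0.055, 0, 0, 0],
    [0, 0, 0.065, 0, 0, 0],
    [0, 0, 0.065, 0, 0, 0],
    [0, 0, 0.065, 0, 0, 0]
  ]
}}

```text
t: 6.98
tool_pos: [0.6074, 0.1446, 0.0141]
orientation: [2.243, 2.198, 0.003]
force: [-0.7, 1.5, 0.1]
opening: 0.0698
gripper_force: 0.0
```

Emit:
{"name": "carry_out", "arguments": {
  "rows": [
    [0, 0, 0, 0, 0, 0],
    [0, 0, 0, 0, 0, 0],
    [0, 0, 0, 0, 0, 0],
    [0, 0, 0, 0, 0, 0],
    [0, 0, 0, 0, 0, 0],
    [0, 0, 0, 0, 0, 0]
  ],
  "jaw": 255,
  "force": 40
}}

```text
t: 7.72
tool_pos: [0.6063, 0.1444, 0.0127]
orientation: [-2.244, -2.199, 0.0]
force: [-0.7, 0.7, 0.1]
opening: 0.0144
gripper_force: 0.0
```

```bash
python3 - <<'E'
from h import *
im=look(); s=robot.read_state(); print(s["tool_pos"],s["opening"])
for n in im: print(n,proj(n,s["tool_pos"]))
a=cv2.resize(im["scene"][180:300,250:400,::-1],(640,512)); b=cv2.resize(im["top"][140:260,180:330,::-1],(640,512))
cv2.imwrite("pics/s3.png",cv2.resize(np.hstack([a,b]),(800,320)))
E
```

```text
[0.60629285 0.14445031 0.01269506] 0.0062053118634441
top [[231.95016764 191.76703241]]
scene [[318.52966233 247.50106015]]
```

View pics/s3.png

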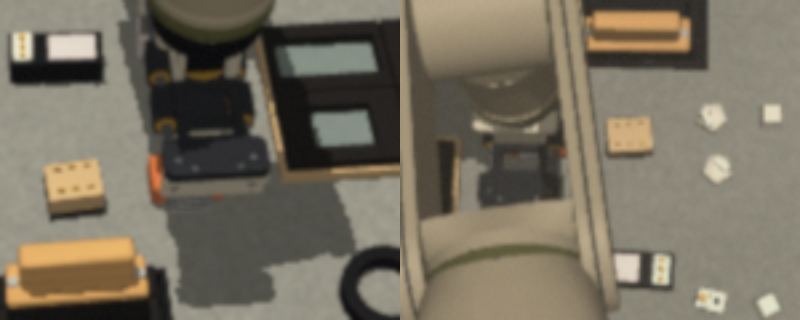

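Emit:
{"name": "carry_out", "arguments": {
  "rows": [
    [0, 0, -0.04, 0, 0, 0],
    [0, 0, -0.08, 0, 0, 0],
    [0, 0, -0.1, 0, 0, 0],
    [0, 0, -0.1, 0, 0, 0],
    [0, 0, -0.1, 0, 0, 0]
  ],
  "jaw": 0
}}

```text
t: 8.45
tool_pos: [0.6052, 0.1443, 0.1107]
orientation: [-2.243, -2.198, 0.003]
force: [-0.1, -0.1, -0.3]
opening: 0.0522
gripper_force: 0.0
```

```bash
python3 - <<'E'
from h import *
im=look(); s=robot.read_state(); print(s["tool_pos"],s["opening"])
r=im["scene"][150:290,240:415,::-1].copy(); r=cv2.resize(r,(700,560),interpolation=cv2.INTER_CUBIC)
x,y,z=s["tool_pos"]
for d,c in(((0,0,0),(0,0,255)),((.047,0,0),(0,255,0)),((-.047,0,0),(255,0,0)),((.064,0,.08),(0,255,255)),((0,0,-z),(255,0,255))):
    p=proj("scene",[x+d[0],y+d[1],z+d[2]])[0]; q=(p+.5-[240,150])*4-.5; print(d,q); cv2.circle(r,(int(q[0]),int(q[1])),3,c,-1)
cv2.imwrite("pics/s4.png",r)
E
```

```text
[0.60489681 0.14422359 0.1103091 ] 0.06005357869078841
(0, 0, 0) [328.3175337  284.99578435]
(0.047, 0, 0) [342.02645998 364.51406275]
(-0.047, 0, 0) [315.3592762  209.83174122]
(0.064, 0, 0.08) [361.89695372 299.32920129]
(0, 0, np.float64(-0.11030910347497916)) [313.23615881 401.76490438]
```

View pics/s4.png

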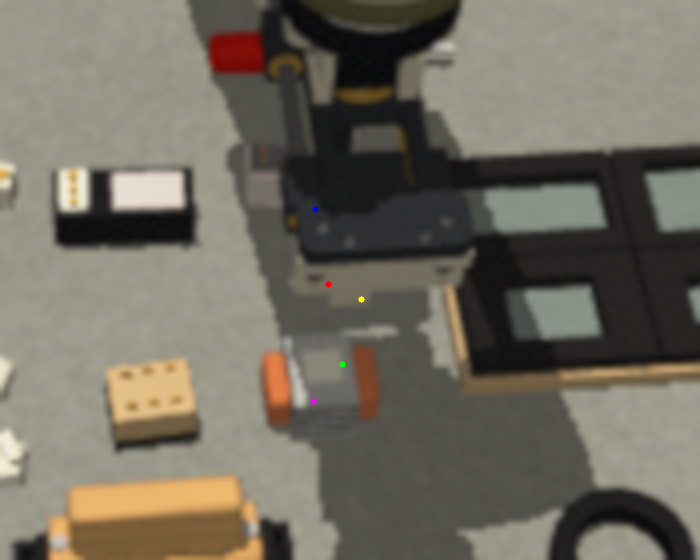

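Emit:
{"name": "carry_out", "arguments": {
  "rows": [
    [0, 0, 0, 0, 0, 0],
    [0, 0, 0, 0, 0, 0],
    [0, 0, 0, 0, 0, 0],
    [0, 0, 0, 0, 0, 0]
  ]
}}

```text
t: 9.05
tool_pos: [0.6064, 0.1444, 0.1128]
orientation: [2.244, 2.199, 0.0]
force: [0.3, 0.1, 0.4]
opening: 0.0928
gripper_force: 0.0
```

```bash
python3 - <<'E'
from h import *
im=look(); [np.save(f"o_{n}.npy",im[n]) for n in im]; s=robot.read_state(); print(s["tool_pos"],s["opening"],s["q"])
E
```

```text
[0.60634711 0.14445714 0.11278043] 0.09272783232389863 [ 1.51660659e-01  2.34549393e-01  1.50366617e+00 -1.94394323e-05
  1.40329526e+00  1.71863746e-01]
```

Emit:
{"name": "carry_out", "arguments": {
  "rows": [
    [0, 0, 0, 0, 0, 0],
    [0, 0, 0, 0, 0, 0],
    [0, 0, 0, 0, 0, 0],
    [0, 0, 0, 0, 0, 0],
    [0, 0, 0, 0, 0, 0],
    [0, 0, 0, 0, 0, 0],
    [0, 0, 0, 0, 0, 0]
  ],
  "jaw": 160
}}

```text
t: 10.02
tool_pos: [0.6063, 0.1445, 0.1127]
orientation: [-2.244, -2.199, 0.0]
force: [-0.1, -0.3, 0.1]
opening: 0.035
gripper_force: 0.0
```

```bash
python3 - <<'E'
from h import *
im=look(); s=robot.read_state(); print(s["tool_pos"],s["opening"])
o=[]
for n,(r0,c0) in(("scene",(170,260)),("top",(120,160))):
    d=np.abs(im[n].astype(int)-np.load(f"o_{n}.npy")).sum(2)>60; r,c=np.nonzero(d); print(n,d.sum(),[np.percentile(v,[2,50,98]) for v in(r,c)] if d.any() else 0, proj(n,s["tool_pos"]))
    a=im[n][r0:r0+120,c0:c0+120,::-1]; b=np.load(f"o_{n}.npy")[r0:r0+120,c0:c0+120,::-1]
    o+=[np.vstack([cv2.resize(v,(400,300),interpolation=cv2.INTER_CUBIC) for v in (a,b)])]
cv2.imwrite("pics/s5.png",np.hstack(o))
E
```

```text
[0.60633004 0.14446795 0.11274051] 0.03459282238656441
scene 885 [array([146., 191., 284.]), array([305., 326., 349.])] [[322.01973188 220.75198723]]
top 198 [array([178.94, 188.  , 202.06]), array([205., 231., 238.])] [[228.23896845 182.8544836 ]]
```

View pics/s5.png

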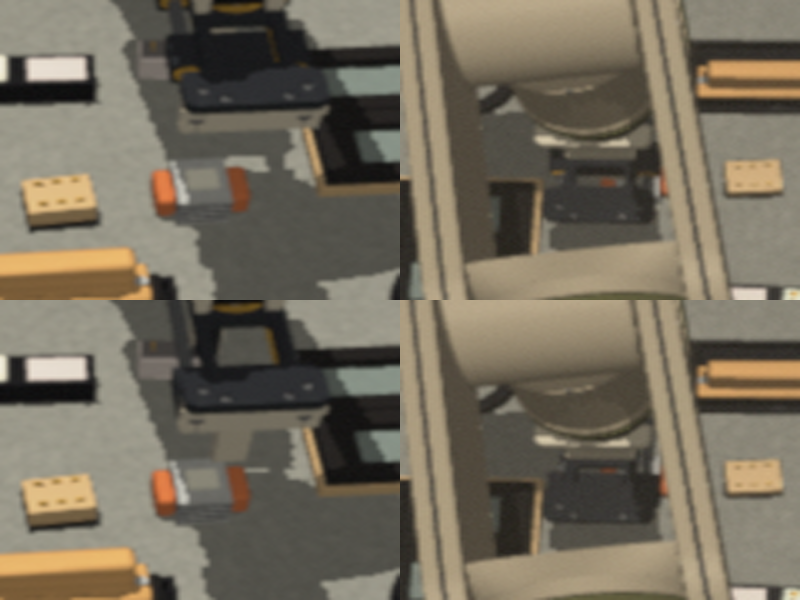

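The finger tips appear higher in the picture than the reported TCP z would put them, and the fingers closed above the choke. I'll go down around the choke in small steps, watching the force.

Emit:
{"name": "carry_out", "arguments": {
  "rows": [
    [0, 0, 0, 0, 0, 0],
    [0, 0, 0.03, 0, 0, 0],
    [0, 0, 0.06, 0, 0, 0],
    [0, 0, 0.09, 0, 0, 0],
    [0, 0, 0.1, 0, 0, 0],
    [0, 0, 0.1, 0, 0, 0],
    [0, 0, 0.1, 0, 0, 0]
  ],
  "jaw": 63
}}

```text
t: 11.0
tool_pos: [0.6076, 0.1447, 0.0144]
orientation: [2.243, 2.198, 0.003]
force: [-0.4, -0.9, 0.4]
opening: 0.07
gripper_force: 0.0
```

Emit:
{"name": "carry_out", "arguments": {
  "rows": [
    [0, 0, 0.002, 0, 0, 0],
    [0, 0, 0.004, 0, 0, 0],
    [0, 0, 0.006, 0, 0, 0],
    [0, 0, 0.006, 0, 0, 0]
  ]
}}

```text
t: 11.5
tool_pos: [0.6061, 0.1445, 0.0065]
orientation: [-2.244, -2.199, 0.001]
force: [0.2, 0.8, -0.0]
opening: 0.07
gripper_force: 0.0
```

```bash
python3 - <<'E'
from h import *
im=look(); s=robot.read_state(); print(s["tool_pos"],s["opening"],s["force"])
cv2.imwrite("pics/s6.png",cv2.resize(im["scene"][180:290,270:380,::-1],(550,550),interpolation=cv2.INTER_CUBIC))
E
```

```text
[0.60622777 0.14443999 0.00665292] 0.07048085862487041 [-0.35621613 -0.40848416 -0.30874655]
```

View pics/s6.png

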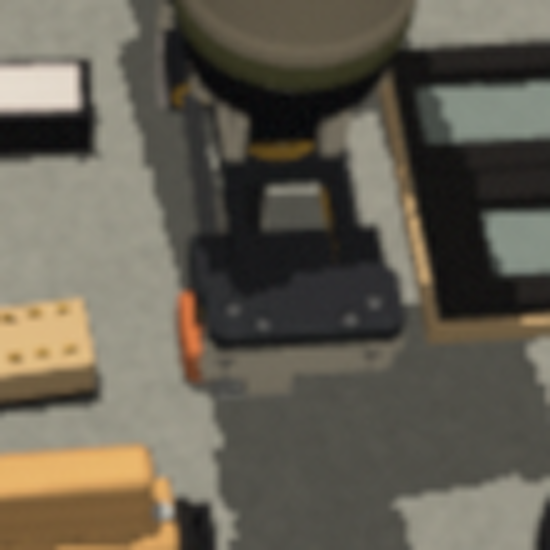

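The finger's lower end shows at crop (270,390), about 20–35 mm higher than reported. No contact so far, so I'll keep going down slowly.

Emit:
{"name": "carry_out", "arguments": {
  "rows": [
    [0, 0, 0.003, 0, 0, 0],
    [0, 0, 0.006, 0, 0, 0],
    [0, 0, 0.008, 0, 0, 0],
    [0, 0, 0.01, 0, 0, 0],
    [0, 0, 0.01, 0, 0, 0]
  ]
}}

```text
t: 12.22
tool_pos: [0.6061, 0.1444, -0.0035]
orientation: [-2.244, -2.199, 0.001]
force: [-0.1, 0.7, -0.3]
opening: 0.0703
gripper_force: 0.0
```

Emit:
{"name": "carry_out", "arguments": {
  "rows": [
    [0, 0, 0.003, 0, 0, 0],
    [0, 0, 0.006, 0, 0, 0],
    [0, 0, 0.008, 0, 0, 0],
    [0, 0, 0.01, 0, 0, 0],
    [0, 0, 0.01, 0, 0, 0]
  ]
}}

```text
t: 12.85
tool_pos: [0.6061, 0.1444, -0.0135]
orientation: [-2.244, -2.199, 0.001]
force: [-0.3, 0.2, -0.5]
opening: 0.0698
gripper_force: 0.0
```

Emit:
{"name": "carry_out", "arguments": {
  "rows": [
    [0, 0, 0, 0, 0, 0],
    [0, 0, 0, 0, 0, 0],
    [0, 0, 0, 0, 0, 0],
    [0, 0, 0, 0, 0, 0],
    [0, 0, 0, 0, 0, 0]
  ],
  "jaw": 170,
  "force": 10
}}

```text
t: 13.48
tool_pos: [0.6063, 0.1445, -0.0132]
orientation: [-2.244, -2.199, 0.0]
force: [-1.7, 0.8, 1.6]
opening: 0.044
gripper_force: 10.0
```

Gripped at 44 mm opening, so the true tip is well above the reported z. Opening again to find the bench by touch.

Emit:
{"name": "carry_out", "arguments": {
  "rows": [
    [0, 0, 0, 0, 0, 0],
    [0, 0, 0, 0, 0, 0],
    [0, 0, 0, 0, 0, 0],
    [0, 0, 0.003, 0, 0, 0],
    [0, 0, 0.005, 0, 0, 0],
    [0, 0, 0.006, 0, 0, 0],
    [0, 0, 0.006, 0, 0, 0]
  ],
  "jaw": 80
}}

```text
t: 14.35
tool_pos: [0.6062, 0.1444, -0.0195]
orientation: [-2.244, -2.199, 0.0]
force: [0.7, 0.4, 0.4]
opening: 0.064
gripper_force: 0.0
```

Emit:
{"name": "carry_out", "arguments": {
  "rows": [
    [0, 0, 0.002, 0, 0, 0],
    [0, 0, 0.004, 0, 0, 0],
    [0, 0, 0.004, 0, 0, 0]
  ]
}}

```text
t: 14.72
tool_pos: [0.6061, 0.1444, -0.0236]
orientation: [-2.244, -2.199, 0.001]
force: [-0.3, -0.6, 0.4]
opening: 0.0635
gripper_force: 0.0
```

Emit:
{"name": "carry_out", "arguments": {
  "rows": [
    [0, 0, 0.002, 0, 0, 0],
    [0, 0, 0.004, 0, 0, 0],
    [0, 0, 0.004, 0, 0, 0]
  ]
}}

```text
t: 15.1
tool_pos: [0.6061, 0.1444, -0.0276]
orientation: [-2.244, -2.199, 0.001]
force: [0.2, 0.2, 0.1]
opening: 0.0638
gripper_force: 0.0
```

Emit:
{"name": "carry_out", "arguments": {
  "rows": [
    [0, 0, 0.002, 0, 0, 0],
    [0, 0, 0.003, 0, 0, 0],
    [0, 0, 0.003, 0, 0, 0]
  ]
}}

```text
t: 15.48
tool_pos: [0.6062, 0.1444, -0.0304]
orientation: [-2.244, -2.199, 0.0]
force: [0.9, 0.3, -0.6]
opening: 0.0635
gripper_force: 0.0
```

Emit:
{"name": "carry_out", "arguments": {
  "rows": [
    [0, 0, 0.001, 0, 0, 0],
    [0, 0, 0.003, 0, 0, 0],
    [0, 0, 0.003, 0, 0, 0]
  ]
}}

```text
t: 15.85
tool_pos: [0.6063, 0.1444, -0.0334]
orientation: [-2.244, -2.199, 0.0]
force: [-0.1, 0.3, -0.0]
opening: 0.064
gripper_force: 0.0
```

Emit:
{"name": "carry_out", "arguments": {
  "rows": [
    [0, 0, 0.001, 0, 0, 0],
    [0, 0, 0.002, 0, 0, 0],
    [0, 0, 0.002, 0, 0, 0]
  ]
}}

```text
t: 16.23
tool_pos: [0.6064, 0.1445, -0.0336]
orientation: [-2.244, -2.199, 0.0]
force: [-7.4, -1.4, 14.5]
opening: 0.0637
gripper_force: 7.1
```

Bench contact comes at reported z = -0.0336, so true z is reported + 33.5 mm. Raise to a true tip height of 12 mm, then grip and lift.

Emit:
{"name": "carry_out", "arguments": {
  "rows": [
    [0, 0, -0.006, 0, 0, 0],
    [0, 0, -0.014, 0, 0, 0],
    [0, 0, -0.014, 0, 0, 0]
  ]
}}

```text
t: 16.6
tool_pos: [0.6072, 0.1446, -0.0202]
orientation: [2.243, 2.198, 0.002]
force: [1.1, -0.5, 0.3]
opening: 0.0638
gripper_force: 0.0
```

Emit:
{"name": "carry_out", "arguments": {
  "rows": [
    [0, 0, 0, 0, 0, 0],
    [0, 0, 0, 0, 0, 0],
    [0, 0, 0, 0, 0, 0],
    [0, 0, 0, 0, 0, 0],
    [0, 0, 0, 0, 0, 0],
    [0, 0, 0, 0, 0, 0]
  ],
  "jaw": 255,
  "force": 40
}}

```text
t: 17.35
tool_pos: [0.6059, 0.1444, -0.0217]
orientation: [-2.243, -2.199, 0.001]
force: [0.6, -0.1, -2.5]
opening: 0.0435
gripper_force: 40.0
```

Emit:
{"name": "carry_out", "arguments": {
  "rows": [
    [0, 0, -0.02, 0, 0, 0],
    [0, 0, -0.05, 0, 0, 0],
    [0, 0, -0.07, 0, 0, 0],
    [0, 0, -0.07, 0, 0, 0],
    [0, 0, -0.07, 0, 0, 0]
  ]
}}

```text
t: 17.98
tool_pos: [0.6058, 0.1444, 0.0481]
orientation: [-2.243, -2.198, 0.001]
force: [0.2, -0.2, -3.3]
opening: 0.0437
gripper_force: 40.0
```

```bash
python3 - <<'E'
from h import *
im=look(); s=robot.read_state(); p=s["tool_pos"];print(p,s["opening"],s["gripper_force"])
S["choke"]=(60,44,34,1000*(p[2]+.0335-.011))
for c in (("scene",),("top",)): print(np.round(locate("choke",c),4))
shift(.4977,.3836,p[2],1.553)
E
```

```text
[0.60509708 0.14424775 0.04711258] 0.04400946251379852 39.95156943798065
choke scene [(0.16, array([276., 309.]), 1598)]Traceback (most recent call last):
  File "<stdin>", line 4, in <module>
    return _wrapfunc(a, 'round', decimals=decimals, out=out)
    return _wrapit(obj, method, *args, **kwds)
    result = getattr(arr, method)(*args, **kwds)
TypeError: unsupported operand type(s) for *: 'NoneType' and 'float'
```

```bash
sed -i 's/^def shift.*/DZ=.0335\n&/; s/np.array(\[x,y,z\])-s\["tool_pos"\]/np.array([x,y,z-DZ])-s["tool_pos"]/' h.py; python3 - <<'E'
from h import *
shift(.4977,.3836,.08,1.553)
E
```

```text
shift mm [ 237.1 -112.2    0.8] turn [-0.1  0.  -0.1] alt [  0.    0.2 179.9] q6 10.0
```

Emit:
{"name": "carry_out", "arguments": {
  "rows": [
    [0.04, -0.019, 0, 0, 0, 0],
    [0.085, -0.04, 0, 0, 0, 0],
    [0.13, -0.062, 0, 0, 0, 0],
    [0.175, -0.083, 0, 0, 0, 0],
    [0.215, -0.102, 0, 0, 0, 0],
    [0.236, -0.112, 0, 0, 0, 0],
    [0.236, -0.112, 0, 0, 0, 0],
    [0.236, -0.112, 0, 0, 0, 0],
    [0.236, -0.112, 0, 0, 0, 0]
  ]
}}

```text
t: 19.25
tool_pos: [0.4998, 0.3814, 0.0486]
orientation: [2.245, 2.197, -0.001]
force: [0.3, -0.5, -2.3]
opening: 0.0436
gripper_force: 40.0
```

```bash
python3 - <<'E'
from h import *
im=look(); s=robot.read_state(); print(s["tool_pos"],s["opening"],s["gripper_force"],s["force"])
shift(.4977,.3836,.024,1.553)
r=cv2.resize(im["scene"][130:280,340:490,::-1],(600,600),interpolation=cv2.INTER_CUBIC)
cv2.imwrite("pics/s7.png",r)
E
```

```text
[0.49974545 0.38163007 0.04870532] 0.043318051939704796 39.95149254798889 [-0.06872621 -0.08417363 -3.25476655]
shift mm [ 1.9 -2.1 58.2] turn [ 0.   0.  -0.2] alt [  0.   -0.  179.8] q6 34.0
```

View pics/s7.png

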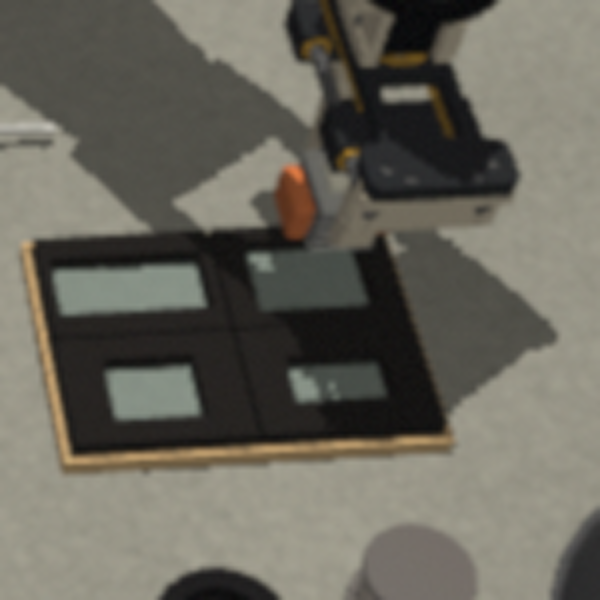

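The choke's orange end at crop (295,200) matches its predicted position to within about 1 px, so x and y are right. Correct by 2 mm and lower it.

Emit:
{"name": "carry_out", "arguments": {
  "rows": [
    [0.002, -0.002, 0.01, 0, 0, 0],
    [0.002, -0.002, 0.02, 0, 0, 0],
    [0.002, -0.002, 0.028, 0, 0, 0],
    [0.002, -0.002, 0.036, 0, 0, 0],
    [0.002, -0.002, 0.042, 0, 0, 0],
    [0.002, -0.002, 0.048, 0, 0, 0],
    [0.002, -0.002, 0.053, 0, 0, 0],
    [0.002, -0.002, 0.057, 0, 0, 0],
    [0.002, -0.002, 0.057, 0, 0, 0]
  ]
}}

```text
t: 20.48
tool_pos: [0.4969, 0.3845, -0.0087]
orientation: [-2.244, -2.199, 0.001]
force: [-0.4, -0.8, -3.3]
opening: 0.0437
gripper_force: 40.0
```

It hangs free inside the pocket with no contact force. Release.

Emit:
{"name": "carry_out", "arguments": {
  "rows": [
    [0, 0, 0, 0, 0, 0],
    [0, 0, 0, 0, 0, 0],
    [0, 0, 0, 0, 0, 0],
    [0, 0, 0, 0, 0, 0],
    [0, 0, -0.02, 0, 0, 0],
    [0, 0, -0.06, 0, 0, 0],
    [0, 0, -0.1, 0, 0, 0],
    [0, 0, -0.1, 0, 0, 0]
  ],
  "jaw": 85
}}

```text
t: 21.48
tool_pos: [0.5004, 0.3869, 0.0985]
orientation: [2.242, 2.198, 0.015]
force: [1.1, -0.2, 0.2]
opening: 0.0618
gripper_force: 0.0
```

```bash
python3 - <<'E'
from h import *
im=look()
S["choke"]=(60,44,34,9)
for t in("choke","igniter","relay","capacitor"): print(t,np.round(locate(t),4))
p=locate("igniter",("top","scene"),False); print(robot.read_state()["force"]); shift(p[0],p[1],.08,p[2])
p=locate("relay",("top","scene"),False); shift(p[0],p[1],.08,p[2])
E
```

```text
choke top [(0.85, array([140., 229.]), 341)]
choke scene [(0.77, array([417., 194.]), 544)]
choke [0.4983 0.3838 1.1644 0.7211]
igniter top [(0.71, array([154., 230.]), 443)]
igniter scene [(0.93, array([270., 201.]), 670)]
igniter [ 0.4985  0.3533 -0.1077  0.2561]
relay top [(0.72, array([265., 195.]), 251)]
relay scene [(0.96, array([272., 251.]), 369)]
relay [ 0.6061  0.0538 -1.5623  0.8737]
capacitor top [(0.71, array([234., 246.]), 197)]
capacitor scene [(0.7, array([312., 194.]), 269)]
capacitor [0.4599 0.1456 1.4621 0.8412]
[ 0.38012762 -0.29619886  0.16837484]
shift mm [-31.2   2.2  44.8] turn [ -0.  -0. -85.] alt [-0.  0. 95.] q6 34.0
shift mm [-328.6  115.7   45.1] turn [-0.   0.  -1.6] alt [  0.    0.  178.4] q6 34.0
```

```bash
python3 - <<'E'
from h import *
for c in("scene",): print(locate("igniter",(c,)))
shift(.475,.05,.09,1.535)
E
```

```text
igniter scene [(0.93, array([270., 201.]), 670)]
[0.47667503 0.05020447 1.53713843 0.93688086]
shift mm [-335.1  -15.4   35.2] turn [-0.   0.   0.9] alt [  -0.    -0.  -179.1] q6 34.0
```

Emit:
{"name": "carry_out", "arguments": {
  "rows": [
    [-0.05, -0.003, 0, 0, 0, 0],
    [-0.11, -0.006, 0, 0, 0, 0],
    [-0.17, -0.009, 0.01, 0, 0, 0.9],
    [-0.23, -0.012, 0.02, 0, 0, 0.9],
    [-0.29, -0.015, 0.03, 0, 0, 0.9],
    [-0.335, -0.0155, 0.035, 0, 0, 0.9],
    [-0.335, -0.0155, 0.035, 0, 0, 0.9],
    [-0.335, -0.0155, 0.035, 0, 0, 0.9],
    [-0.335, -0.0155, 0.035, 0, 0, 0.9]
  ]
}}

```text
t: 23.35
tool_pos: [0.4752, 0.0512, 0.0571]
orientation: [2.259, 2.183, 0.001]
force: [-0.4, 0.2, -0.6]
opening: 0.062
gripper_force: 0.0
```

```bash
python3 - <<'E'
from h import *
shift(.4755,.05,.012,1.535)
E
```

```text
shift mm [-1.2  0.3 78.6] turn [ 0.  -0.   0.1] alt [ 0.000e+00  1.000e-01 -1.799e+02] q6 2.0
```

Emit:
{"name": "carry_out", "arguments": {
  "rows": [
    [-0.001, 0, 0.03, 0, 0, 0],
    [-0.001, 0, 0.055, 0, 0, 0],
    [-0.001, 0, 0.07, 0, 0, 0],
    [-0.001, 0, 0.078, 0, 0, 0],
    [-0.001, 0, 0.078, 0, 0, 0],
    [-0.001, 0, 0.078, 0, 0, 0]
  ]
}}

```text
t: 24.1
tool_pos: [0.4757, 0.0492, -0.0204]
orientation: [2.26, 2.181, 0.002]
force: [0.3, -0.8, -0.2]
opening: 0.062
gripper_force: 0.0
```

Emit:
{"name": "carry_out", "arguments": {
  "rows": [
    [0, 0, 0, 0, 0, 0],
    [0, 0, 0, 0, 0, 0],
    [0, 0, 0, 0, 0, 0],
    [0, 0, 0, 0, 0, 0],
    [0, 0, 0, 0, 0, 0],
    [0, 0, 0, 0, 0, 0]
  ],
  "jaw": 255,
  "force": 35
}}

```text
t: 24.85
tool_pos: [0.475, 0.0491, -0.0211]
orientation: [2.261, 2.181, 0.0]
force: [-0.9, 0.7, 2.7]
opening: 0.0339
gripper_force: 34.9
```

Emit:
{"name": "carry_out", "arguments": {
  "rows": [
    [0, 0, -0.02, 0, 0, 0],
    [0, 0, -0.05, 0, 0, 0],
    [0, 0, -0.075, 0, 0, 0],
    [0, 0, -0.075, 0, 0, 0],
    [0, 0, -0.075, 0, 0, 0],
    [0, 0, -0.075, 0, 0, 0]
  ]
}}

```text
t: 25.6
tool_pos: [0.4736, 0.0491, 0.0521]
orientation: [-2.26, -2.18, 0.003]
force: [0.5, 0.1, -1.0]
opening: 0.0337
gripper_force: 34.9
```

```bash
python3 - <<'E'
from h import *
print(robot.read_state()["opening"]);shift(.4958,.2802,.087,1.553)
E
```

```text
0.033673896039868915
shift mm [231.8  13.9  -1.5] turn [-0.2  0.  -1. ] alt [  0.    0.2 179. ] q6 2.0
```

Emit:
{"name": "carry_out", "arguments": {
  "rows": [
    [0.05, 0.003, 0, 0, 0, 0],
    [0.1, 0.006, 0, 0, 0, -1],
    [0.15, 0.009, 0, 0, 0, -1],
    [0.2, 0.012, 0, 0, 0, -1],
    [0.231, 0.013, 0, 0, 0, -1],
    [0.231, 0.013, 0, 0, 0, -1],
    [0.231, 0.013, 0, 0, 0, -1],
    [0.231, 0.013, 0, 0, 0, -1],
    [0.231, 0.013, 0, 0, 0, -1]
  ]
}}

```text
t: 26.72
tool_pos: [0.4963, 0.2785, 0.0537]
orientation: [2.243, 2.199, -0.0]
force: [-0.6, -0.4, -1.5]
opening: 0.0338
gripper_force: 34.9
```

```bash
python3 - <<'E'
from h import *
im=look(); s=robot.read_state();print(s["opening"],s["tool_pos"],s["force"]);shift(.4958,.2792,.025,1.553)
a=find("scene","igniter")[0]; p=s["tool_pos"]; z0=p[2]+.0211
print(a["conf"],a["pixels"].sum(),[ (n.min(),n.max()) for n in np.nonzero(a["pixels"])],np.round(proj("scene",box([p[0],p[1]+.001,1.553],(80,34,30,z0*1000)))))
E
```

```text
0.033933213467122844 [0.49634718 0.27886941 0.05387086] [ 0.30127308  0.52773337 -0.61195129]
shift mm [ 0.3 -0.6 62.4] turn [ 0.  -0.  -0.1] alt [ -0.   -0.  179.9] q6 25.0
0.62 355 [(np.int64(171), np.int64(191)), (np.int64(356), np.int64(393))] [[358. 192.]
 [360. 183.]
 [356. 180.]
 [358. 171.]
 [395. 190.]
 [398. 181.]
 [392. 178.]
 [394. 169.]]
```

Emit:
{"name": "carry_out", "arguments": {
  "rows": [
    [0, 0, 0.012, 0, 0, 0],
    [0, -0.0005, 0.024, 0, 0, 0],
    [0, -0.0005, 0.034, 0, 0, 0],
    [0, -0.0005, 0.042, 0, 0, 0],
    [0, -0.0005, 0.049, 0, 0, 0],
    [0, -0.0005, 0.055, 0, 0, 0],
    [0, -0.0005, 0.059, 0, 0, 0],
    [0, -0.0005, 0.062, 0, 0, 0],
    [0, -0.0005, 0.062, 0, 0, 0]
  ]
}}

```text
t: 28.0
tool_pos: [0.4956, 0.2794, -0.0084]
orientation: [-2.242, -2.201, 0.0]
force: [0.2, -0.2, -0.9]
opening: 0.0337
gripper_force: 34.9
```

Emit:
{"name": "carry_out", "arguments": {
  "rows": [
    [0, 0, 0, 0, 0, 0],
    [0, 0, 0, 0, 0, 0],
    [0, 0, 0, 0, 0, 0],
    [0, 0, 0, 0, 0, 0],
    [0, 0, -0.02, 0, 0, 0],
    [0, 0, -0.06, 0, 0, 0],
    [0, 0, -0.1, 0, 0, 0],
    [0, 0, -0.1, 0, 0, 0],
    [0, 0, -0.1, 0, 0, 0]
  ],
  "jaw": 100
}}

```text
t: 29.12
tool_pos: [0.4958, 0.2796, 0.0925]
orientation: [2.242, 2.201, 0.001]
force: [-0.1, -1.8, -0.0]
opening: 0.0564
gripper_force: 0.0
```

```bash
python3 - <<'E'
from h import *
im=look()
for t in("relay","capacitor"):
  for c in("top","scene"): print(t,np.round(locate(t,(c,)),4))
S["igniter"]=(80,34,30,9); print(locate("igniter",("scene",)))
shift(.606,.054,.09,1.59)
E
```

```text
relay top [(0.7, array([264., 193.]), 266)]
relay [ 0.6076  0.0536 -1.5671  0.9284]
relay scene []Traceback (most recent call last):
  File "<stdin>", line 4, in <module>
    return _wrapfunc(a, 'round', decimals=decimals, out=out)
    return _wrapit(obj, method, *args, **kwds)
    result = getattr(arr, method)(*args, **kwds)
TypeError: unsupported operand type(s) for *: 'NoneType' and 'float'
```

```bash
sed -i 's/    return fit(ms,S\[t\]) if ms else None/    return fit(ms,S[t]) if ms else np.full(4,np.nan)/' h.py; python3 - <<'E'
from h import *
S["igniter"]=(80,34,30,9); print(locate("igniter",("scene",)))
shift(.607,.0537,.1,1.59)
E
```

```text
igniter scene [(0.66, array([371., 198.]), 651)]
[ 0.49483605  0.28119501 -1.51463029  0.85523935]
shift mm [-223.3  116.4   24. ] turn [-0.1  0.1 -2.2] alt [1.000e-01 2.000e-01 1.778e+02] q6 25.0
```

Emit:
{"name": "carry_out", "arguments": {
  "rows": [
    [-0.05, 0.025, 0, 0, 0, -2.2],
    [-0.1, 0.05, 0.01, 0, 0, -2.2],
    [-0.15, 0.075, 0.015, 0, 0, -2.2],
    [-0.2, 0.1, 0.02, 0, 0, -2.2],
    [-0.223, 0.116, 0.024, 0, 0, -2.2],
    [-0.223, 0.116, 0.024, 0, 0, -2.2],
    [-0.223, 0.116, 0.024, 0, 0, -2.2],
    [-0.223, 0.116, 0.024, 0, 0, -2.2]
  ]
}}

```text
t: 30.38
tool_pos: [0.607, 0.0556, 0.0677]
orientation: [-2.197, -2.245, 0.0]
force: [0.5, 0.4, 0.6]
opening: 0.0567
gripper_force: 0.0
```

```bash
python3 - <<'E'
from h import *
shift(.607,.0537,.013,1.59); im=look()
print(locate("relay",("scene",)),locate("sweep",("scene",)) if 0 else 0, robot.read_state()["opening"])
E
```

```text
shift mm [-1.9  0.  88.2] turn [-0.  -0.   0.1] alt [   0.    -0.  -179.9] q6 -1.0
relay scene [(0.75, array([274., 253.]), 408)]
[ 0.60861681  0.05384114 -1.45782038  0.86022939] 0 0.0568505855592425
```

Emit:
{"name": "carry_out", "arguments": {
  "rows": [
    [-0.002, 0, 0.03, 0, 0, 0],
    [-0.002, 0, 0.055, 0, 0, 0],
    [-0.002, 0, 0.072, 0, 0, 0],
    [-0.002, 0, 0.08, 0, 0, 0],
    [-0.002, 0, 0.086, 0, 0, 0],
    [-0.002, 0, 0.086, 0, 0, 0]
  ]
}}

```text
t: 31.28
tool_pos: [0.6077, 0.0524, -0.018]
orientation: [2.199, 2.243, 0.0]
force: [0.5, 0.2, 0.2]
opening: 0.0561
gripper_force: 0.0
```

Emit:
{"name": "carry_out", "arguments": {
  "rows": [
    [0, 0, 0, 0, 0, 0],
    [0, 0, 0, 0, 0, 0],
    [0, 0, 0, 0, 0, 0],
    [0, 0, 0, 0, 0, 0],
    [0, 0, 0, 0, 0, 0],
    [0, 0, 0, 0, 0, 0]
  ],
  "jaw": 255,
  "force": 30
}}

```text
t: 32.02
tool_pos: [0.6079, 0.0524, -0.0178]
orientation: [2.199, 2.243, 0.001]
force: [-1.4, -0.6, 5.4]
opening: 0.034
gripper_force: 29.6
```

Emit:
{"name": "carry_out", "arguments": {
  "rows": [
    [0, 0, -0.02, 0, 0, 0],
    [0, 0, -0.05, 0, 0, 0],
    [0, 0, -0.08, 0, 0, 0],
    [0, 0, -0.08, 0, 0, 0],
    [0, 0, -0.08, 0, 0, 0]
  ]
}}

```text
t: 32.65
tool_pos: [0.6071, 0.0524, 0.0612]
orientation: [-2.199, -2.243, 0.001]
force: [-0.3, 0.3, -0.6]
opening: 0.0337
gripper_force: 29.6
```

```bash
python3 - <<'E'
from h import *
print(robot.read_state()["opening"]);shift(.5688,.2789,.095,1.553)
E
```

```text
0.033709233896013296
shift mm [ 2.272e+02 -3.380e+01 -2.000e-01] turn [-0.   0.   2.2] alt [-0.000e+00 -1.000e-01 -1.778e+02] q6 -1.0
```

Emit:
{"name": "carry_out", "arguments": {
  "rows": [
    [0.05, -0.008, 0, 0, 0, 0],
    [0.1, -0.015, 0, 0, 0, 2.2],
    [0.15, -0.023, 0, 0, 0, 2.2],
    [0.2, -0.03, 0, 0, 0, 2.2],
    [0.226, -0.034, 0, 0, 0, 2.2],
    [0.226, -0.034, 0, 0, 0, 2.2],
    [0.226, -0.034, 0, 0, 0, 2.2],
    [0.226, -0.034, 0, 0, 0, 2.2],
    [0.226, -0.034, 0, 0, 0, 2.2]
  ]
}}

```text
t: 33.78
tool_pos: [0.5693, 0.2766, 0.0617]
orientation: [2.243, 2.199, -0.0]
force: [0.5, 0.9, -0.2]
opening: 0.0339
gripper_force: 29.6
```

```bash
python3 - <<'E'
from h import *
im=look(); s=robot.read_state();print(s["opening"],s["tool_pos"],s["force"]);shift(.5688,.2776,.027,1.553)
a=find("scene","relay"); p=s["tool_pos"]; z0=p[2]+.0183
if a: print(a[0]["conf"],a[0]["pixels"].sum(),[ (n.min(),n.max()) for n in np.nonzero(a[0]["pixels"])])
print(np.round(proj("scene",box([p[0],p[1]+.0013,1.553],(44,34,30,z0*1000)))))
E
```

```text
0.03407136178567895 [0.56929499 0.27695877 0.06179444] [ 0.31370019 -0.60671607 -1.33976557]
shift mm [ 0.6 -0.5 68.3] turn [ 0.   0.  -0.1] alt [  0.   -0.  179.9] q6 22.0
0.65 207 [(np.int64(197), np.int64(218)), (np.int64(371), np.int64(382))]
[[373. 218.]
 [375. 209.]
 [370. 205.]
 [372. 196.]
 [394. 217.]
 [397. 208.]
 [391. 204.]
 [394. 195.]]
```

Emit:
{"name": "carry_out", "arguments": {
  "rows": [
    [0, 0, 0.014, 0, 0, 0],
    [0, 0, 0.028, 0, 0, 0],
    [0, 0, 0.039, 0, 0, 0],
    [0, 0, 0.047, 0, 0, 0],
    [0, 0, 0.054, 0, 0, 0],
    [0, 0, 0.06, 0, 0, 0],
    [0, 0, 0.065, 0, 0, 0],
    [0, 0, 0.068, 0, 0, 0],
    [0, 0, 0.068, 0, 0, 0]
  ]
}}

```text
t: 35.05
tool_pos: [0.5689, 0.2777, -0.0064]
orientation: [-2.242, -2.201, 0.0]
force: [0.7, 0.6, -1.4]
opening: 0.0335
gripper_force: 29.6
```

Emit:
{"name": "carry_out", "arguments": {
  "rows": [
    [0, 0, 0, 0, 0, 0],
    [0, 0, 0, 0, 0, 0],
    [0, 0, 0, 0, 0, 0],
    [0, 0, 0, 0, 0, 0],
    [0, 0, -0.02, 0, 0, 0],
    [0, 0, -0.06, 0, 0, 0],
    [0, 0, -0.1, 0, 0, 0],
    [0, 0, -0.1, 0, 0, 0],
    [0, 0, -0.1, 0, 0, 0]
  ],
  "jaw": 115
}}

```text
t: 36.17
tool_pos: [0.5692, 0.2777, 0.0945]
orientation: [2.242, 2.201, 0.001]
force: [-0.7, 0.5, 0.4]
opening: 0.0511
gripper_force: 0.0
```

```bash
python3 - <<'E'
from h import *
im=look()
for c in("top","scene"): print(np.round(locate("capacitor",(c,)),4))
S["relay"]=(44,34,30,9); print(locate("relay",("scene",)))
shift(.46,.146,.09,1.48)
E
```

```text
capacitor top [(0.62, array([233., 246.]), 205)]
[0.4597 0.1462 1.4498 0.9216]
capacitor scene [(0.8, array([311., 195.]), 336)]
[0.4611 0.1474 1.4805 0.9438]
relay scene [(0.97, array([378., 225.]), 442)]
[ 0.56682347  0.27954449 -1.48975178  0.89702664]
shift mm [-133.3 -105.6   36.2] turn [-0.1  0.1  4.1] alt [-1.000e-01 -2.000e-01 -1.759e+02] q6 22.0
```

Emit:
{"name": "carry_out", "arguments": {
  "rows": [
    [-0.03, -0.025, 0, 0, 0, 2],
    [-0.07, -0.055, 0.01, 0, 0, 4.5],
    [-0.1, -0.08, 0.02, 0, 0, 4.5],
    [-0.125, -0.1, 0.03, 0, 0, 4.5],
    [-0.1325, -0.105, 0.036, 0, 0, 4.5],
    [-0.1325, -0.105, 0.036, 0, 0, 4.5],
    [-0.1325, -0.105, 0.036, 0, 0, 4.5],
    [-0.1325, -0.105, 0.036, 0, 0, 4.5]
  ]
}}

```text
t: 37.42
tool_pos: [0.4625, 0.1478, 0.0582]
orientation: [2.326, 2.112, 0.001]
force: [0.1, 0.1, -0.6]
opening: 0.051
gripper_force: 0.0
```

```bash
python3 - <<'E'
from h import *
shift(.4603,.1467,.013,1.475)
E
```

```text
shift mm [-1.3 -2.1 78.7] turn [ 0. -0. -0.] alt [-0.0e+00 -1.0e-01  1.8e+02] q6 17.0
```

Emit:
{"name": "carry_out", "arguments": {
  "rows": [
    [-0.001, -0.002, 0.03, 0, 0, 0],
    [-0.001, -0.002, 0.055, 0, 0, 0],
    [-0.001, -0.002, 0.07, 0, 0, 0],
    [-0.001, -0.002, 0.078, 0, 0, 0],
    [-0.001, -0.002, 0.078, 0, 0, 0],
    [-0.001, -0.002, 0.078, 0, 0, 0]
  ]
}}

```text
t: 38.17
tool_pos: [0.4604, 0.1465, -0.0194]
orientation: [2.326, 2.111, 0.002]
force: [1.1, 0.2, 0.5]
opening: 0.0508
gripper_force: 0.0
```

Emit:
{"name": "carry_out", "arguments": {
  "rows": [
    [0, 0, 0, 0, 0, 0],
    [0, 0, 0, 0, 0, 0],
    [0, 0, 0, 0, 0, 0],
    [0, 0, 0, 0, 0, 0],
    [0, 0, 0, 0, 0, 0],
    [0, 0, 0, 0, 0, 0]
  ],
  "jaw": 255,
  "force": 30
}}

```text
t: 38.92
tool_pos: [0.4597, 0.1463, -0.02]
orientation: [2.326, 2.111, 0.0]
force: [0.7, -1.0, 2.3]
opening: 0.0238
gripper_force: 30.0
```

Emit:
{"name": "carry_out", "arguments": {
  "rows": [
    [0, 0, -0.02, 0, 0, 0],
    [0, 0, -0.05, 0, 0, 0],
    [0, 0, -0.08, 0, 0, 0],
    [0, 0, -0.08, 0, 0, 0],
    [0, 0, -0.08, 0, 0, 0]
  ]
}}

```text
t: 39.55
tool_pos: [0.4588, 0.1462, 0.0586]
orientation: [-2.326, -2.111, 0.002]
force: [-0.1, -0.5, -1.1]
opening: 0.0233
gripper_force: 30.0
```

```bash
python3 - <<'E'
from h import *
print(robot.read_state()["opening"]);shift(.5706,.3823,.095,1.553)
E
```

```text
0.023331415751984316
shift mm [245.8  88.4  -3.1] turn [-0.1  0.  -4.5] alt [0.000e+00 1.000e-01 1.755e+02] q6 17.0
```

Emit:
{"name": "carry_out", "arguments": {
  "rows": [
    [0.05, 0.018, 0, 0, 0, -2],
    [0.1, 0.036, 0, 0, 0, -4.5],
    [0.15, 0.054, 0, 0, 0, -4.5],
    [0.2, 0.072, 0, 0, 0, -4.5],
    [0.235, 0.085, 0, 0, 0, -4.5],
    [0.2455, 0.0875, 0, 0, 0, -4.5],
    [0.2455, 0.0875, 0, 0, 0, -4.5],
    [0.2455, 0.0875, 0, 0, 0, -4.5],
    [0.2455, 0.0875, 0, 0, 0, -4.5]
  ]
}}

```text
t: 40.67
tool_pos: [0.5703, 0.3811, 0.0598]
orientation: [2.243, 2.2, -0.0]
force: [-0.2, -0.6, -0.4]
opening: 0.0237
gripper_force: 30.0
```

```bash
python3 - <<'E'
from h import *
im=look(); s=robot.read_state();print(s["opening"],s["tool_pos"],s["force"]);shift(.5706,.3820,.026,1.553)
a=find("scene","capacitor"); p=s["tool_pos"]; z0=p[2]+.02
if a: print(a[0]["conf"],a[0]["pixels"].sum(),[ (n.min(),n.max()) for n in np.nonzero(a[0]["pixels"])])
print(np.round(proj("scene",box([p[0],p[1]+.0005,1.553],(48,24,30,z0*1000)))))
E
```

```text
0.024008390268928485 [0.57047568 0.38145534 0.0600916 ] [ 0.52332313 -0.39734975 -0.63254138]
shift mm [ 0.5  0.1 67.6] turn [ 0.  -0.  -0.1] alt [ -0.   -0.  179.9] q6 31.0
0.49 222 [(np.int64(195), np.int64(212)), (np.int64(419), np.int64(435))]
[[421. 213.]
 [425. 204.]
 [418. 204.]
 [422. 195.]
 [444. 212.]
 [448. 203.]
 [441. 202.]
 [445. 194.]]
```

Emit:
{"name": "carry_out", "arguments": {
  "rows": [
    [0.0005, 0, 0.014, 0, 0, 0],
    [0.0005, 0, 0.028, 0, 0, 0],
    [0.0005, 0, 0.039, 0, 0, 0],
    [0.0005, 0, 0.047, 0, 0, 0],
    [0.0005, 0, 0.054, 0, 0, 0],
    [0.0005, 0, 0.06, 0, 0, 0],
    [0.0005, 0, 0.065, 0, 0, 0],
    [0.0005, 0, 0.068, 0, 0, 0],
    [0.0005, 0, 0.068, 0, 0, 0]
  ]
}}

```text
t: 41.95
tool_pos: [0.5703, 0.3826, -0.0084]
orientation: [-2.242, -2.201, 0.0]
force: [-0.2, 0.2, 0.2]
opening: 0.0239
gripper_force: 30.0
```

Emit:
{"name": "carry_out", "arguments": {
  "rows": [
    [0, 0, 0, 0, 0, 0],
    [0, 0, 0, 0, 0, 0],
    [0, 0, 0, 0, 0, 0],
    [0, 0, 0, 0, 0, 0],
    [0, 0, -0.02, 0, 0, 0],
    [0, 0, -0.06, 0, 0, 0],
    [0, 0, -0.1, 0, 0, 0],
    [0, 0, -0.14, 0, 0, 0],
    [0, 0, -0.14, 0, 0, 0],
    [0, 0, -0.14, 0, 0, 0]
  ],
  "jaw": 145
}}

```text
t: 43.2
tool_pos: [0.5705, 0.3828, 0.1325]
orientation: [2.242, 2.201, 0.001]
force: [0.8, 0.0, -0.9]
opening: 0.0402
gripper_force: 0.0
```

```bash
python3 - <<'E'
from h import *
im=look()
b=lambda i:cv2.resize(i[:,:,::-1],(400,400),interpolation=cv2.INTER_CUBIC)
cv2.imwrite("pics/s8.png",np.hstack([b(im["scene"][165:265,345:465]),b(im["top"][170:270,110:230])]))
E
```

```text
(no output)
```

View pics/s8.png

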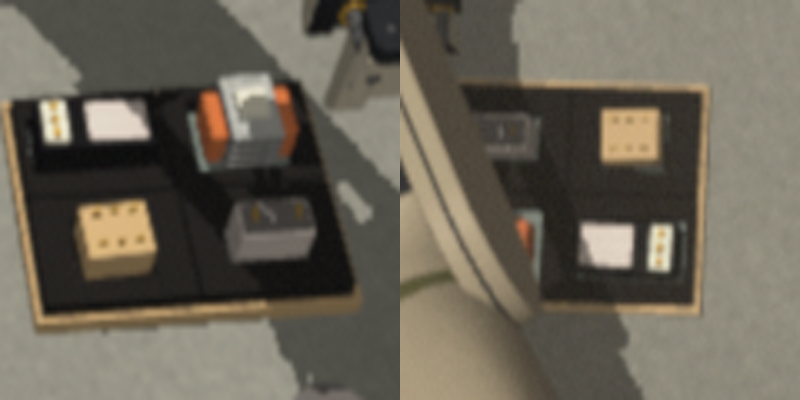

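All four parts sit flat in their pockets. Next I'll fit the dock and sweep, the pan and the shards.

```bash
cat >> h.py <<'E'
def tf(P,p): 
    P=np.array(P,float)/1000; c,s=np.cos(p[2]),np.sin(p[2])
    return np.c_[p[0]+c*P[:,0]-s*P[:,1],p[1]+s*P[:,0]+c*P[:,1],P[:,2]]
def bx(x0,x1,y0,y1,z0,z1): return [[x,y,z] for x in(x0,x1) for y in(y0,y1) for z in(z0,z1)]
def sweepparts(z): return [bx(-13,13,-60,60,z,z+36),bx(-13,48,52,60,z,z+32),bx(-13,48,-60,-52,z,z+32),bx(-17,17,-52,52,z+36,z+46),bx(-10,10,-42,42,z+46,z+88)]
DOCK=[bx(-22,57,-71,71,0,14)]+sweepparts(3)
PAN=[[[-100,-131,0],[-100,131,0],[92,131,0],[92,-131,0]],bx(-55,92,-132,-130,0,40),bx(-55,92,130,132,0,40),bx(91,92,-132,132,0,40),bx(-100,-55,130,132,0,20),bx(-100,-55,-132,-130,0,20)]
def mfit(masks,parts,p0):
    K=4
    def f(p):
        sc=[]
        for n,m in masks.items():
            im=np.zeros((420*K,560*K),np.uint8)
            for P in parts:
                u=proj(n,tf(P,p)); cv2.fillConvexPoly(im,cv2.convexHull(((u+.5)*K*16-8).astype(np.int32)),1,shift=4)
            im=cv2.resize(im.astype(np.float32),(560,420),interpolation=cv2.INTER_AREA); i=np.minimum(im,m).sum(); sc.append(i/(im.sum()+m.sum()-i))
        return -np.mean(sc)
    r=minimize(f,p0,method="Nelder-Mead",options=dict(initial_simplex=[p0,[p0[0]+.01,p0[1],p0[2]],[p0[0],p0[1]+.01,p0[2]],[p0[0],p0[1],p0[2]+.1]],xatol=2e-4,fatol=1e-4,maxiter=120))
    return np.round([*r.x,-r.fun],4)
def whites(im,x=(.35,.75),y=(-.5,.12)):
    g=im.astype(int); m=((g.min(2)>165)).astype(np.uint8); n,l,st,ce=cv2.connectedComponentsWithStats(m)
    for i in range(1,n):
        p=unproj("top",ce[i],.014)
        if st[i,4]>12 and x[0]<p[0]<x[1] and y[0]<p[1]<y[1]: print("white",np.round(ce[i]),st[i,4],np.round(p[:2],3))
E
python3 - <<'E'
from h import *
im=look(); whites(im["top"])
g=lambda n,t:find(n,t)[0]["pixels"]
ms={n:(g(n,"dock")|g(n,"sweep")) for n in im}
print("dock",mfit(ms,DOCK,[.70,.046,0.]),mfit({"top":ms["top"]},DOCK,[.70,.046,0.]),mfit({"scene":ms["scene"]},DOCK,[.70,.046,0.]))
k=np.ones((21,21),np.uint8)
ps={n:cv2.morphologyEx(cv2.morphologyEx(g(n,"pan").astype(np.uint8),cv2.MORPH_CLOSE,np.ones((5,5))),cv2.MORPH_OPEN,k) for n in im}
for c in im: print("pan",mfit({c:ps[c]},PAN,[.55,-.36,-1.5]))
print("pan",mfit(ps,PAN,[.55,-.36,-1.5]))
for n in im:
  for t in("shard0",):
    for q in find(n,t,9): print(n,round(q["conf"],2),np.round(unproj(n,q["pixel"],.012)[:2],3),q["pixels"].sum())
print(robot.read_state()["q"])
E
```

```text
white [415. 216.] 6500 [ 0.542 -0.339]
white [297. 183.] 51 [ 0.631 -0.028]
white [319. 182.] 32 [ 0.633 -0.088]
white [299. 203.] 59 [ 0.578 -0.033]
white [345. 206.] 47 [ 0.569 -0.156]
white [297. 252.] 57 [ 0.446 -0.027]
white [318. 254.] 42 [ 0.442 -0.082]
white [390. 288.] 322 [ 0.354 -0.268]
dock [0.7048 0.0469 0.0087 0.945 ] [0.7047 0.0467 0.0126 0.9438] [ 7.066e-01  4.760e-02 -8.000e-04  9.572e-01]
pan [ 0.5465 -0.353  -1.495   0.974 ]
pan [ 0.5476 -0.3518 -1.4894  0.9702]
pan [ 0.5473 -0.3525 -1.4907  0.9705]
top 0.67 [ 0.63  -0.031] 74
top 0.56 [ 0.571 -0.029] 61
top 0.45 [0.721 0.037] 749
top 0.43 [ 0.629 -0.081] 106
top 0.42 [ 0.442 -0.025] 82
scene 0.62 [ 0.638 -0.025] 157
scene 0.45 [ 0.578 -0.037] 141
scene 0.42 [ 0.446 -0.025] 137
[5.16339166e-01 3.90533787e-01 1.28009415e+00 1.46275265e-05
 1.47112618e+00 5.34799516e-01]
```

```bash
python3 - <<'E'
from h import *
shift(.7053,.047,.13,1.577)
E
```

```text
shift mm [-333.1  141.1   35.1] turn [-0.   0.  -1.4] alt [  0.    0.  178.6] q6 31.0
```

Emit:
{"name": "carry_out", "arguments": {
  "rows": [
    [-0.05, 0.02, 0, 0, 0, 0],
    [-0.1, 0.042, 0, 0, 0, -1.4],
    [-0.15, 0.063, 0, 0, 0, -1.4],
    [-0.2, 0.085, 0, 0, 0, -1.4],
    [-0.25, 0.106, 0.01, 0, 0, -1.4],
    [-0.3, 0.127, 0.025, 0, 0, -1.4],
    [-0.333, 0.141, 0.035, 0, 0, -1.4],
    [-0.333, 0.141, 0.035, 0, 0, -1.4],
    [-0.333, 0.141, 0.035, 0, 0, -1.4],
    [-0.333, 0.141, 0.035, 0, 0, -1.4]
  ],
  "jaw": 100
}}

```text
t: 45.05
tool_pos: [0.7053, 0.0487, 0.0975]
orientation: [2.213, 2.23, 0.001]
force: [-0.2, 0.1, 0.4]
opening: 0.0566
gripper_force: 0.0
```

```bash
python3 - <<'E'
from h import *
print(robot.read_state()["opening"]);shift(.7053,.047,.056,1.577)
E
```

```text
0.056645293742656304
shift mm [-1.7 -0.1 75. ] turn [ 0.1 -0.   0.1] alt [ 0.000e+00  1.000e-01 -1.799e+02] q6 -1.0
```

Emit:
{"name": "carry_out", "arguments": {
  "rows": [
    [-0.0015, 0, 0.03, 0, 0, 0],
    [-0.0015, 0, 0.055, 0, 0, 0],
    [-0.0015, 0, 0.068, 0, 0, 0],
    [-0.0015, 0, 0.075, 0, 0, 0],
    [-0.0015, 0, 0.075, 0, 0, 0],
    [-0.0015, 0, 0.075, 0, 0, 0]
  ]
}}

```text
t: 45.8
tool_pos: [0.7062, 0.0457, 0.0231]
orientation: [2.214, 2.227, 0.002]
force: [-0.5, -0.3, -0.0]
opening: 0.0564
gripper_force: 0.0
```

Emit:
{"name": "carry_out", "arguments": {
  "rows": [
    [0, 0, 0, 0, 0, 0],
    [0, 0, 0, 0, 0, 0],
    [0, 0, 0, 0, 0, 0],
    [0, 0, 0, 0, 0, 0],
    [0, 0, 0, 0, 0, 0],
    [0, 0, 0, 0, 0, 0],
    [0, 0, 0, 0, 0, 0]
  ],
  "jaw": 255,
  "force": 55
}}

```text
t: 46.68
tool_pos: [0.7052, 0.0456, 0.0217]
orientation: [-2.215, -2.228, 0.0]
force: [-1.0, -0.0, 1.1]
opening: 0.0196
gripper_force: 55.0
```

Emit:
{"name": "carry_out", "arguments": {
  "rows": [
    [0, 0, -0.015, 0, 0, 0],
    [0, 0, -0.03, 0, 0, 0],
    [0, 0, -0.05, 0, 0, 0],
    [0, 0, -0.05, 0, 0, 0],
    [0, 0, -0.05, 0, 0, 0]
  ]
}}

```text
t: 47.3
tool_pos: [0.7053, 0.0456, 0.0718]
orientation: [2.215, 2.228, 0.0]
force: [0.5, 1.1, -3.1]
opening: 0.0196
gripper_force: 55.0
```

```bash
python3 - <<'E'
from h import *
print(robot.read_state()["opening"],robot.read_state()["force"]);shift(.605,.045,.105,.08)
im=look(); m={n:find(n,"sweep")[0]["pixels"] for n in im}; z=1000*(robot.read_state()["tool_pos"][2]+.0194)+0; print(z)
for n in im: print(mfit({n:m[n]},sweepparts(z),[.705,.047,0]))
E
```

```text
0.019580299414787772 [ 0.50330286  1.05099009 -3.0681888 ]
shift mm [-1.000e-01 -1.003e+02  3.000e-01] turn [ 0.  -0.  85.8] alt [  0.    0.  -94.2] q6 -1.0
89.95845474695719
[ 0.6933  0.0472 -0.0056  0.3922]
[ 0.7269  0.0462 -0.0032  0.2476]
```

The sweep is gripped (rib 19.6 mm) at reported (0.7052, 0.0456, 0.0217). Carry it to the start of pass 1 and turn it to face -y.

Emit:
{"name": "carry_out", "arguments": {
  "rows": [
    [0, -0.02, 0, 0, 0, 5],
    [0, -0.04, 0, 0, 0, 15],
    [0, -0.06, 0, 0, 0, 25],
    [0, -0.08, 0, 0, 0, 35],
    [0.001, -0.1, 0, 0, 0, 45],
    [0.001, -0.101, 0, 0, 0, 55],
    [0.001, -0.101, 0, 0, 0, 65],
    [0.001, -0.101, 0, 0, 0, 75],
    [0.001, -0.101, 0, 0, 0, 85],
    [0.001, -0.101, 0, 0, 0, 90.4],
    [0.001, -0.101, 0, 0, 0, 90.4],
    [0.001, -0.101, 0, 0, 0, 90.4]
  ]
}}

```text
t: 49.0
tool_pos: [0.6041, 0.046, 0.0715]
orientation: [-3.142, -0.002, 0.001]
force: [-0.2, -0.8, -2.1]
opening: 0.0195
gripper_force: 55.0
```

```bash
python3 - <<'E'
from h import *
s=robot.read_state(); print(s["tool_pos"],s["opening"]);shift(.604,.046,.0212+DZ,0)
im=look(); whites(im["top"])
for n in im:
    r=find(n,"sweep"); z=1000*(s["tool_pos"][2]-.0187)
    if r: print(n,r[0]["conf"],mfit({n:r[0]["pixels"]},sweepparts(z),[.604,.046,-1.57]))
    for q in find(n,"shard0",9): print(n,round(q["conf"],2),np.round(unproj(n,q["pixel"],.012)[:2],3),q["pixels"].sum())
E
```

```text
[0.60405472 0.04604608 0.07146017] 0.019475523835923353
shift mm [-0.   0.  50.3] turn [-0.   0.   0.1] alt [  -0.    -0.  -179.9] q6 89.0
white [415. 217.] 6312 [ 0.541 -0.34 ]
white [320. 182.] 30 [ 0.634 -0.088]
white [345. 206.] 44 [ 0.569 -0.156]
white [318. 254.] 38 [ 0.442 -0.082]
white [390. 288.] 315 [ 0.354 -0.268]
top 0.79 [ 0.6053  0.0463 -1.5495  0.4283]
top 0.56 [ 0.565 -0.156] 82
top 0.54 [ 0.762 -0.175] 609
top 0.38 [ 0.442 -0.083] 91
top 0.36 [0.367 0.196] 107
top 0.25 [0.552 0.267] 763
scene 0.84 [ 0.6061  0.0463 -1.5766  0.7196]
scene 0.61 [ 0.637 -0.026] 154
scene 0.61 [ 0.637 -0.082] 131
scene 0.61 [ 0.579 -0.03 ] 124
scene 0.47 [0.72  0.042] 2798
scene 0.4 [0.481 0.283] 642
```

Emit:
{"name": "carry_out", "arguments": {
  "rows": [
    [0, 0, 0.02, 0, 0, 0],
    [0, 0, 0.035, 0, 0, 0],
    [0, 0, 0.045, 0, 0, 0],
    [0, 0, 0.05, 0, 0, 0],
    [0, 0, 0.05, 0, 0, 0]
  ]
}}

```text
t: 49.92
tool_pos: [0.604, 0.046, 0.0213]
orientation: [3.142, -0.002, -0.001]
force: [0.5, 0.2, -2.6]
opening: 0.0195
gripper_force: 55.0
```

Emit:
{"name": "carry_out", "arguments": {
  "rows": [
    [0, 0.01, 0, 0, 0, 0],
    [0, 0.022, 0, 0, 0, 0],
    [0, 0.036, 0, 0, 0, 0],
    [0, 0.05, 0, 0, 0, 0],
    [0, 0.064, 0, 0, 0, 0],
    [0, 0.078, 0, 0, 0, 0],
    [0, 0.092, 0, 0, 0, 0],
    [0, 0.106, 0, 0, 0, 0],
    [-0.002, 0.116, 0, 0, 0, 0],
    [-0.006, 0.126, 0, 0, 0, 0],
    [-0.009, 0.134, 0, 0, 0, 0],
    [-0.01, 0.136, 0, 0, 0, 0]
  ]
}}

```text
t: 51.42
tool_pos: [0.5938, -0.0905, 0.0217]
orientation: [3.142, -0.002, -0.0]
force: [0.0, 0.9, -2.3]
opening: 0.0198
gripper_force: 55.0
```

```bash
python3 - <<'E'
from h import *
im=look(); whites(im["top"])
for q in find("scene","shard0",9): print(round(q["conf"],2),np.round(unproj("scene",q["pixel"],.012)[:2],3),q["pixels"].sum())
b=lambda i:cv2.resize(i[:,:,::-1],(400,400),interpolation=cv2.INTER_CUBIC)
cv2.imwrite("pics/s9.png",np.hstack([b(im["scene"][180:300,150:290]),b(im["top"][160:280,270:410])]))
E
```

```text
white [415. 217.] 6516 [ 0.542 -0.339]
white [346. 208.] 27 [ 0.564 -0.157]
white [391. 288.] 328 [ 0.355 -0.268]
0.66 [ 0.639 -0.153] 94
0.66 [ 0.578 -0.124] 109
0.45 [0.566 0.39 ] 348
```

View pics/s9.png

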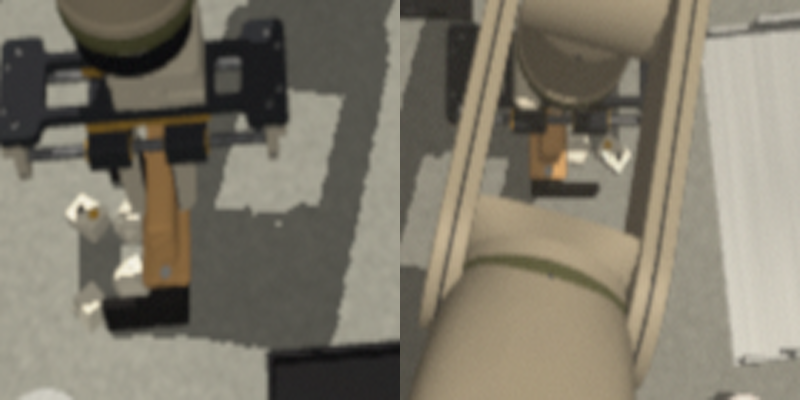

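D and the first-met pieces are in the U. B has been pushed ahead by A and lies at the far wing's tip, at crop (90,303). I'll back off 12 mm, shift 5 mm toward +x to take it in, and go on.

Emit:
{"name": "carry_out", "arguments": {
  "rows": [
    [0, -0.006, 0, 0, 0, 0],
    [0.002, -0.012, 0, 0, 0, 0],
    [0.005, -0.012, 0, 0, 0, 0],
    [0.005, -0.006, 0, 0, 0, 0],
    [0.005, 0.004, 0, 0, 0, 0],
    [0.005, 0.014, 0, 0, 0, 0],
    [0.005, 0.024, 0, 0, 0, 0],
    [0.005, 0.034, 0, 0, 0, 0],
    [0.005, 0.036, 0, 0, 0, 0]
  ]
}}

```text
t: 52.7
tool_pos: [0.599, -0.127, 0.0217]
orientation: [3.141, -0.003, 0.0]
force: [0.7, 1.0, -1.9]
opening: 0.0198
gripper_force: 55.0
```

```bash
python3 - <<'E'
from h import *
im=look(); p=robot.read_state()["tool_pos"]; print(p)
for n in im:
  for q in find(n,"shard0",9): print(n,round(q["conf"],2),np.round(unproj(n,q["pixel"],.012)[:2],3),q["pixels"].sum())
g=im["scene"].astype(int); m=((g.min(2)>120)&(g[:,:,0]-g[:,:,2]<60)).astype(np.uint8)
n,l,st,ce=cv2.connectedComponentsWithStats(m)
for i in range(1,n):
    w=unproj("scene",ce[i],.012)
    if 12<st[i,4]<400 and .53<w[0]<.68 and -.25<w[1]<-.05:
        r,c=np.nonzero(l==i); e=[unproj("scene",(c.min(),ce[i][1]),.012)[1],unproj("scene",(c.max(),ce[i][1]),.012)[1],unproj("scene",(ce[i][0],r.min()),.016)[0],unproj("scene",(ce[i][0],r.max()),0)[0]]
        print("scn",st[i,4],np.round(w[:2],3),np.round(e,3))
E
```

```text
[ 0.59904882 -0.12634234  0.02174524]
top 0.62 [ 0.564 -0.144] 295
scene 0.68 [ 0.627 -0.156] 76
scene 0.62 [ 0.441 -0.027] 99
scene 0.61 [ 0.58  -0.165] 73
scene 0.56 [ 0.574 -0.185] 143
scene 0.45 [ 0.647 -0.181] 110
scene 0.29 [0.567 0.39 ] 368
scn 96 [ 0.619 -0.158] [-0.168 -0.149  0.606  0.626]
```

Emit:
{"name": "carry_out", "arguments": {
  "rows": [
    [0, -0.008, 0, 0, 0, 0],
    [0.002, -0.014, 0, 0, 0, 0],
    [0.006, -0.014, 0, 0, 0, 0],
    [0.006, -0.008, 0, 0, 0, 0],
    [0.006, 0.002, 0, 0, 0, 0],
    [0.006, 0.01, 0, 0, 0, 0],
    [0.006, 0.018, 0, 0, 0, 0],
    [0.006, 0.026, 0, 0, 0, 0],
    [0.006, 0.028, 0, 0, 0, 0]
  ]
}}

```text
t: 54.02
tool_pos: [0.605, -0.1547, 0.0217]
orientation: [3.142, -0.003, 0.0]
force: [0.3, 1.0, -2.7]
opening: 0.02
gripper_force: 55.0
```

```bash
python3 - <<'E'
from h import *
im=look(); p=robot.read_state()["tool_pos"]; print(p)
for n in im:
  for q in find(n,"shard0",9): print(n,round(q["conf"],2),np.round(unproj(n,q["pixel"],.012)[:2],3),q["pixels"].sum())
b=lambda i:cv2.resize(i[:,:,::-1],(500,500),interpolation=cv2.INTER_CUBIC)
cv2.imwrite("pics/s10.png",b(im["scene"][210:290,150:230]))
E
```

```text
[ 0.60499692 -0.15432774  0.02171334]
top 0.56 [ 0.569 -0.219] 84
scene 0.58 [ 0.438 -0.031] 112
scene 0.56 [ 0.573 -0.21 ] 165
scene 0.46 [ 0.643 -0.208] 85
```

View pics/s10.png

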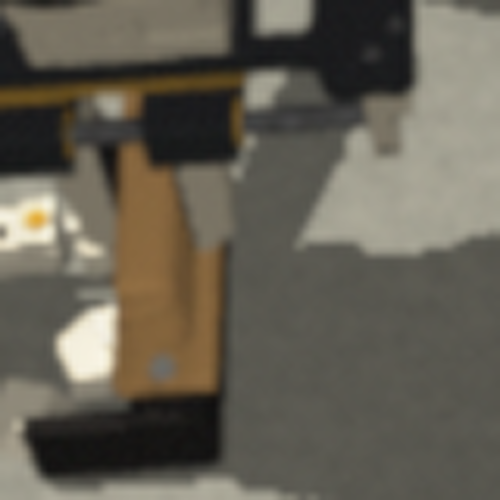

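B now lies inside the far wing, at crop (20,400). Drift 15 mm toward -x, lift 4 mm and push into the pan.

Emit:
{"name": "carry_out", "arguments": {
  "rows": [
    [-0.002, 0.008, 0, 0, 0, 0],
    [-0.006, 0.018, -0.001, 0, 0, 0],
    [-0.01, 0.028, -0.002, 0, 0, 0],
    [-0.013, 0.038, -0.004, 0, 0, 0],
    [-0.015, 0.048, -0.004, 0, 0, 0],
    [-0.016, 0.06, -0.004, 0, 0, 0],
    [-0.016, 0.072, -0.004, 0, 0, 0],
    [-0.016, 0.084, -0.004, 0, 0, 0],
    [-0.016, 0.096, -0.004, 0, 0, 0],
    [-0.016, 0.108, -0.004, 0, 0, 0],
    [-0.016, 0.12, -0.004, 0, 0, 0],
    [-0.016, 0.125, -0.004, 0, 0, 0]
  ]
}}

```text
t: 55.72
tool_pos: [0.5888, -0.28, 0.0257]
orientation: [3.141, -0.003, 0.0]
force: [0.6, 1.7, -0.9]
opening: 0.0197
gripper_force: 55.0
```

Emit:
{"name": "carry_out", "arguments": {
  "rows": [
    [0, 0.012, 0, 0, 0, 0],
    [0, 0.024, 0, 0, 0, 0],
    [0, 0.036, 0, 0, 0, 0],
    [0, 0.048, 0, 0, 0, 0],
    [0, 0.06, 0, 0, 0, 0],
    [0, 0.068, 0, 0, 0, 0],
    [0, 0.07, 0, 0, 0, 0],
    [0, 0.07, 0, 0, 0, 0]
  ]
}}

```text
t: 56.72
tool_pos: [0.5888, -0.349, 0.0257]
orientation: [3.142, -0.002, -0.0]
force: [0.0, 1.1, -2.6]
opening: 0.0199
gripper_force: 55.0
```

Emit:
{"name": "carry_out", "arguments": {
  "rows": [
    [0, -0.01, 0, 0, 0, 0],
    [0, -0.03, 0, 0, 0, 0],
    [0, -0.06, 0, 0, 0, 0],
    [0, -0.09, 0, 0, 0, 0],
    [0, -0.12, -0.01, 0, 0, 0],
    [0, -0.15, -0.03, 0, 0, 0],
    [0, -0.19, -0.055, 0, 0, 0],
    [0, -0.19, -0.055, 0, 0, 0]
  ]
}}

```text
t: 57.72
tool_pos: [0.5908, -0.1552, 0.0836]
orientation: [3.141, 0.005, 0.007]
force: [0.5, -1.3, -1.3]
opening: 0.0196
gripper_force: 55.0
```

```bash
cat >> h.py <<'E'
def shards(im):
    for n in im:
        for q in find(n,"shard0",9):
            w=unproj(n,q["pixel"],.014)
            if .3<w[0]<.72 and -.5<w[1]<.1:
                d=w[:2]-[.5473,-.3525]; a=-1.491; print(n,round(q["conf"],2),np.round(w[:2],3),"panx",round(d@[np.cos(a),np.sin(a)],3),"pany",round(d@[-np.sin(a),np.cos(a)],3),q["pixels"].sum())
E
python3 - <<'E'
from h import *
im=look(); s=robot.read_state(); print(s["tool_pos"],s["opening"]); shards(im)
cv2.imwrite("pics/s11.png",cv2.resize(im["top"][150:290,270:480,::-1],(800,533),interpolation=cv2.INTER_CUBIC))
shift(.444,.05,.075+DZ,0)
E
```

```text
[ 0.58912951 -0.15761431  0.08108071] 0.0193990824336574
top 0.66 [ 0.58  -0.393] panx 0.043 pany 0.029 87
top 0.57 [ 0.561 -0.366] panx 0.015 pany 0.013 89
scene 0.72 [ 0.606 -0.376] panx 0.028 pany 0.056 167
scene 0.7 [ 0.572 -0.174] panx -0.176 pany 0.039 936
scene 0.59 [ 0.634 -0.398] panx 0.052 pany 0.082 158
scene 0.5 [ 0.583 -0.398] panx 0.048 pany 0.032 151
scene 0.5 [ 0.448 -0.031] panx -0.329 pany -0.073 124
scene 0.46 [ 0.566 -0.38 ] panx 0.029 pany 0.016 152
shift mm [-144.5 -208.6    5.1] turn [-0.   0.1 -0. ] alt [1.0e-01 0.0e+00 1.8e+02] q6 70.0
```

View pics/s11.png

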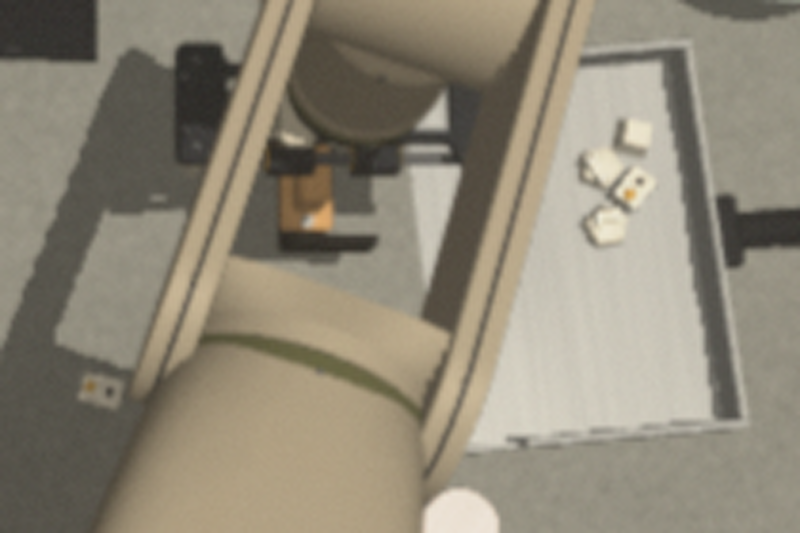

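Four pieces lie well inside the pan, at crop (605,190). Pass 2 takes E and F.

Emit:
{"name": "carry_out", "arguments": {
  "rows": [
    [-0.03, -0.04, 0, 0, 0, 0],
    [-0.06, -0.085, 0, 0, 0, 0],
    [-0.09, -0.13, 0, 0, 0, 0],
    [-0.12, -0.17, 0, 0, 0, 0],
    [-0.14, -0.2, 0, 0, 0, 0],
    [-0.146, -0.2085, 0, 0, 0, 0],
    [-0.146, -0.2085, 0, 0, 0, 0],
    [-0.146, -0.2085, 0, 0, 0, 0],
    [-0.146, -0.2085, 0, 0, 0, 0]
  ]
}}

```text
t: 59.05
tool_pos: [0.4437, 0.0489, 0.0807]
orientation: [3.141, -0.004, -0.0]
force: [-0.4, -0.1, -2.7]
opening: 0.0198
gripper_force: 55.0
```

```bash
python3 - <<'E'
from h import *
im=look(); s=robot.read_state(); print(s["tool_pos"],s["opening"]); shards(im); whites(im["top"],(.35,.52),(-.2,.12))
shift(.4425,.05,.0215+DZ,0)
E
```

```text
[0.4435217  0.04908056 0.08064716] 0.019501617312759262
top 0.66 [ 0.605 -0.373] panx 0.025 pany 0.056 91
top 0.65 [ 0.618 -0.392] panx 0.045 pany 0.067 75
top 0.55 [ 0.564 -0.366] panx 0.014 pany 0.016 95
top 0.49 [ 0.442 -0.085] panx -0.275 pany -0.084 88
scene 0.73 [ 0.608 -0.372] panx 0.024 pany 0.059 172
scene 0.62 [ 0.445 -0.024] panx -0.336 pany -0.076 120
scene 0.61 [ 0.634 -0.4  ] panx 0.054 pany 0.083 126
scene 0.52 [ 0.564 -0.375] panx 0.024 pany 0.015 157
scene 0.43 [ 0.591 -0.394] panx 0.044 pany 0.04 113
white [318. 254.] 38 [ 0.442 -0.082]
shift mm [-0.9 -0.7 59.2] turn [ 0.   0.  -0.1] alt [  0.   -0.  179.9] q6 90.0
```

Emit:
{"name": "carry_out", "arguments": {
  "rows": [
    [-0.001, 0, 0.02, 0, 0, 0],
    [-0.001, 0, 0.04, 0, 0, 0],
    [-0.001, 0, 0.052, 0, 0, 0],
    [-0.001, 0, 0.059, 0, 0, 0],
    [-0.001, 0, 0.059, 0, 0, 0]
  ]
}}

```text
t: 59.88
tool_pos: [0.4421, 0.0497, 0.0216]
orientation: [3.142, -0.002, -0.001]
force: [-0.5, -0.6, -2.2]
opening: 0.0196
gripper_force: 55.0
```

Emit:
{"name": "carry_out", "arguments": {
  "rows": [
    [0, 0.01, 0, 0, 0, 0],
    [0, 0.022, 0, 0, 0, 0],
    [0, 0.034, 0, 0, 0, 0],
    [0, 0.046, 0, 0, 0, 0],
    [0, 0.058, 0, 0, 0, 0],
    [0, 0.07, 0, 0, 0, 0],
    [0, 0.082, 0, 0, 0, 0],
    [0, 0.094, 0, 0, 0, 0],
    [0, 0.106, 0, 0, 0, 0],
    [0, 0.118, 0, 0, 0, 0],
    [0, 0.128, 0, 0, 0, 0],
    [0, 0.13, 0, 0, 0, 0]
  ]
}}

```text
t: 61.38
tool_pos: [0.4421, -0.081, 0.0217]
orientation: [3.142, -0.003, -0.0]
force: [1.2, 0.8, -2.3]
opening: 0.0197
gripper_force: 55.0
```

```bash
python3 - <<'E'
from h import *
im=look(); s=robot.read_state(); print(s["tool_pos"],s["opening"]); shards(im); whites(im["top"],(.35,.52),(-.2,.12))
E
```

```text
[ 0.44207021 -0.08049513  0.0216944 ] 0.019999405474258315
top 0.61 [ 0.622 -0.39 ] panx 0.043 pany 0.072 70
top 0.47 [ 0.601 -0.37 ] panx 0.021 pany 0.052 91
top 0.46 [ 0.568 -0.372] panx 0.022 pany 0.019 84
scene 0.71 [ 0.561 -0.379] panx 0.027 pany 0.011 141
scene 0.63 [ 0.606 -0.375] panx 0.027 pany 0.057 110
scene 0.63 [ 0.636 -0.393] panx 0.048 pany 0.085 124
scene 0.61 [ 0.457 -0.112] panx -0.247 pany -0.071 87
```

Emit:
{"name": "carry_out", "arguments": {
  "rows": [
    [0.003, 0.01, 0, 0, 0, 0],
    [0.008, 0.021, 0, 0, 0, 0],
    [0.013, 0.032, 0, 0, 0, 0],
    [0.018, 0.043, 0, 0, 0, 0],
    [0.023, 0.054, 0, 0, 0, 0],
    [0.028, 0.065, 0, 0, 0, 0],
    [0.033, 0.076, 0, 0, 0, 0],
    [0.038, 0.087, 0, 0, 0, 0],
    [0.043, 0.097, -0.001, 0, 0, 0],
    [0.047, 0.105, -0.003, 0, 0, 0],
    [0.048, 0.11, -0.004, 0, 0, 0],
    [0.048, 0.112, -0.004, 0, 0, 0]
  ]
}}

```text
t: 63.08
tool_pos: [0.4901, -0.1926, 0.0259]
orientation: [3.142, -0.002, 0.0]
force: [-0.2, -0.0, -2.9]
opening: 0.0196
gripper_force: 55.0
```

```bash
python3 - <<'E'
from h import *
im=look(); s=robot.read_state(); print(s["tool_pos"],s["opening"]); shards(im)
cv2.imwrite("pics/s12.png",np.hstack([cv2.resize(im[n][a:a+120,c:c+120,::-1],(400,400),interpolation=cv2.INTER_CUBIC) for n,a,c in(("scene",150,90),("top",190,290))]))
E
```

```text
[ 0.4898939  -0.19240065  0.02572157] 0.019892225322950555
top 0.59 [ 0.62  -0.399] panx 0.052 pany 0.069 71
top 0.44 [ 0.457 -0.23 ] panx -0.129 pany -0.08 58
scene 0.71 [ 0.611 -0.37 ] panx 0.023 pany 0.062 142
scene 0.68 [ 0.588 -0.397] panx 0.048 pany 0.037 123
scene 0.56 [ 0.56  -0.381] panx 0.029 pany 0.011 158
scene 0.44 [ 0.638 -0.39 ] panx 0.045 pany 0.088 152
scene 0.37 [ 0.47  -0.228] panx -0.13 pany -0.067 47
```

View pics/s12.png

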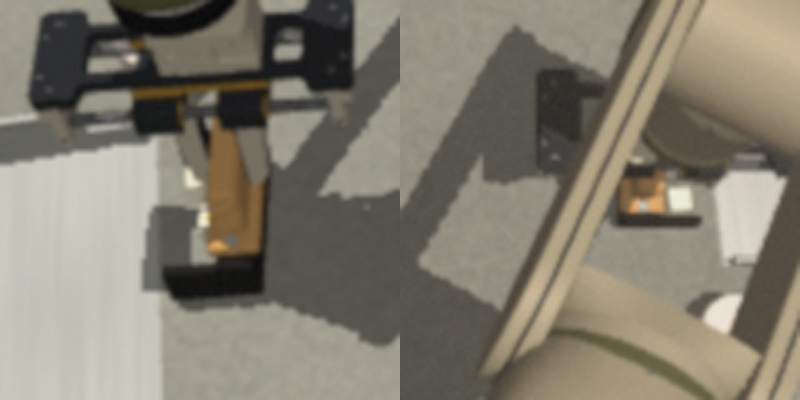

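Both last pieces sit in the U, at scene crop (195,180) and (205,220). Push them into the pan and back out.

Emit:
{"name": "carry_out", "arguments": {
  "rows": [
    [0, 0.012, 0, 0, 0, 0],
    [0, 0.024, 0, 0, 0, 0],
    [0, 0.036, 0, 0, 0, 0],
    [0, 0.048, 0, 0, 0, 0],
    [0, 0.06, 0, 0, 0, 0],
    [0, 0.072, 0, 0, 0, 0],
    [0, 0.084, 0, 0, 0, 0],
    [0, 0.096, 0, 0, 0, 0],
    [0, 0.108, 0, 0, 0, 0],
    [0, 0.12, 0, 0, 0, 0],
    [0, 0.13, 0, 0, 0, 0],
    [0, 0.13, 0, 0, 0, 0]
  ]
}}

```text
t: 64.78
tool_pos: [0.4896, -0.3235, 0.0255]
orientation: [3.141, -0.003, -0.0]
force: [0.1, -0.4, -3.2]
opening: 0.0197
gripper_force: 55.0
```

Emit:
{"name": "carry_out", "arguments": {
  "rows": [
    [0, 0.12, 0, 0, 0, 0],
    [0, 0.1, 0, 0, 0, 0],
    [0, 0.07, 0, 0, 0, 0],
    [0, 0.04, 0, 0, 0, 0],
    [0, 0.01, -0.01, 0, 0, 0],
    [0, -0.02, -0.04, 0, 0, 0],
    [0, -0.05, -0.065, 0, 0, 0],
    [0, -0.05, -0.065, 0, 0, 0],
    [0, -0.05, -0.065, 0, 0, 0]
  ]
}}

```text
t: 65.9
tool_pos: [0.4897, -0.2725, 0.0902]
orientation: [3.141, -0.001, -0.001]
force: [0.0, -0.3, -3.3]
opening: 0.0198
gripper_force: 54.8
```

```bash
python3 - <<'E'
from h import *
im=look(); s=robot.read_state(); print(s["tool_pos"],s["opening"]); shards(im); whites(im["top"],y=(-.25,.12))
shift(.7052,.0456,.1,1.577)
E
```

```text
[ 0.48908723 -0.2726277   0.0894033 ] 0.019595464079293665
top 0.62 [ 0.458 -0.425] panx 0.066 pany -0.094 57
scene 0.56 [ 0.458 -0.431] panx 0.072 pany -0.095 103
scene 0.47 [ 0.598 -0.401] panx 0.053 pany 0.046 152
scene 0.43 [ 0.642 -0.397] panx 0.052 pany 0.091 157
scene 0.43 [ 0.49  -0.433] panx 0.076 pany -0.064 122
shift mm [ 215.5 -318.7   22.9] turn [ 0.   0.1 89.5] alt [ -0.1   0.  -90.5] q6 56.0
```

I put the wrong sign in that retreat call: its first row went forward again, so the pieces ended deeper, near the back wall. They are still in the pan. I'll check how the sweep sits in the grip after turning it back above the dock.

Emit:
{"name": "carry_out", "arguments": {
  "rows": [
    [0.01, -0.015, 0, 0, 0, -4],
    [0.03, -0.045, 0, 0, 0, -12],
    [0.05, -0.075, 0, 0, 0, -21],
    [0.075, -0.11, 0, 0, 0, -30],
    [0.1, -0.145, 0, 0, 0, -39],
    [0.125, -0.18, 0, 0, 0, -48],
    [0.15, -0.22, 0, 0, 0, -57],
    [0.175, -0.255, 0, 0, 0, -66],
    [0.195, -0.285, 0, 0, 0, -75],
    [0.21, -0.31, 0, 0, 0, -84],
    [0.216, -0.319, 0, 0, 0, -90.4],
    [0.216, -0.319, 0, 0, 0, -90.4]
  ]
}}

```text
t: 67.6
tool_pos: [0.7061, 0.0467, 0.0893]
orientation: [-2.214, -2.227, 0.002]
force: [0.6, -0.9, -2.0]
opening: 0.0195
gripper_force: 54.8
```

```bash
python3 - <<'E'
from h import *
im=look(); s=robot.read_state(); print(s["tool_pos"],s["opening"],s["force"]); shards(im)
shift(.7052,.0456,.0217+DZ,1.577)
z=1000*(s["tool_pos"][2]-.0187)
for n in im:
    r=find(n,"sweep",1)
    if r: print(n,r[0]["conf"],mfit({n:r[0]["pixels"]},sweepparts(z),[.705,.046,0]),r[0]["pixels"].sum())
E
```

```text
[0.70575129 0.04561581 0.08977001] 0.019454925836468587 [ 0.00881904  0.23927699 -2.47410905]
top 0.5 [ 0.57 -0.4 ] panx 0.049 pany 0.019 86
top 0.43 [ 0.481 -0.422] panx 0.064 pany -0.072 87
top 0.41 [ 0.592 -0.408] panx 0.059 pany 0.04 94
scene 0.69 [ 0.461 -0.427] panx 0.067 pany -0.091 106
scene 0.62 [ 0.593 -0.404] panx 0.055 pany 0.041 214
scene 0.59 [ 0.606 -0.37 ] panx 0.022 pany 0.057 178
scene 0.57 [ 0.566 -0.408] panx 0.057 pany 0.015 115
shift mm [ 0.2 -0.6 68.7] turn [-0.   0.  -0.2] alt [0.000e+00 1.000e-01 1.798e+02] q6 -1.0
top 0.77 [ 0.7052  0.0486 -0.0029  0.3261] 338
scene 0.88 [0.7076 0.045  0.037  0.2878] 706
```

No picture views are left, so I'll lower into the dock stepwise and use the force reading as the check.

Emit:
{"name": "carry_out", "arguments": {
  "rows": [
    [0, 0, 0.015, 0, 0, 0],
    [0, -0.0005, 0.03, 0, 0, 0],
    [0, -0.0005, 0.042, 0, 0, 0],
    [0, -0.0005, 0.05, 0, 0, 0],
    [0, -0.0005, 0.053, 0, 0, 0],
    [0, -0.0005, 0.053, 0, 0, 0]
  ]
}}

```text
t: 68.65
tool_pos: [0.7058, 0.0465, 0.0378]
orientation: [2.215, 2.228, 0.0]
force: [-0.5, 0.5, -2.4]
opening: 0.0196
gripper_force: 54.8
```

Emit:
{"name": "carry_out", "arguments": {
  "rows": [
    [0, 0, 0.002, 0, 0, 0],
    [0, 0, 0.004, 0, 0, 0],
    [0, 0, 0.005, 0, 0, 0],
    [0, 0, 0.005, 0, 0, 0]
  ]
}}

```text
t: 69.15
tool_pos: [0.7056, 0.0465, 0.0326]
orientation: [-2.215, -2.228, 0.0]
force: [-0.5, 0.5, -2.9]
opening: 0.0197
gripper_force: 54.8
```

Emit:
{"name": "carry_out", "arguments": {
  "rows": [
    [0, 0, 0.002, 0, 0, 0],
    [0, 0, 0.004, 0, 0, 0],
    [0, 0, 0.005, 0, 0, 0],
    [0, 0, 0.005, 0, 0, 0]
  ]
}}

```text
t: 69.65
tool_pos: [0.7056, 0.0464, 0.0276]
orientation: [-2.215, -2.228, 0.0]
force: [0.6, -0.3, -2.4]
opening: 0.0196
gripper_force: 54.8
```

Underside at 9 mm, already below the 14 mm rim with no contact. Lower the last bit, correcting y by -0.8 mm.

Emit:
{"name": "carry_out", "arguments": {
  "rows": [
    [-0.0008, 0, 0.002, 0, 0, 0],
    [-0.0008, 0, 0.004, 0, 0, 0],
    [-0.0008, 0, 0.0055, 0, 0, 0],
    [-0.0008, 0, 0.0055, 0, 0, 0]
  ]
}}

```text
t: 70.15
tool_pos: [0.7061, 0.0451, 0.0243]
orientation: [2.214, 2.227, 0.0]
force: [-6.8, -2.5, 9.8]
opening: 0.0194
gripper_force: 55.0
```

Emit:
{"name": "carry_out", "arguments": {
  "rows": [
    [0, 0, 0, 0, 0, 0],
    [0, 0, 0, 0, 0, 0],
    [0, 0, 0, 0, 0, 0],
    [0, 0, 0, 0, 0, 0],
    [0, 0, 0, 0, 0, 0],
    [0, 0, -0.02, 0, 0, 0],
    [0, 0, -0.05, 0, 0, 0],
    [0, 0, -0.09, 0, 0, 0],
    [0, 0, -0.14, 0, 0, 0],
    [0, 0, -0.16, 0, 0, 0],
    [0, 0, -0.16, 0, 0, 0]
  ],
  "jaw": 110
}}

```text
t: 71.53
tool_pos: [0.7072, 0.0456, 0.1853]
orientation: [2.212, 2.226, 0.005]
force: [0.5, -0.3, -1.4]
opening: 0.0527
gripper_force: 0.0
```

Emit:
{"name": "carry_out", "arguments": {
  "rows": [
    [0.05, -0.03, 0, 0, 0, 0],
    [0.1, -0.06, 0, 0, 0, 0],
    [0.15, -0.09, 0, 0, 0, 0],
    [0.2, -0.12, 0, 0, 0, 0],
    [0.25, -0.15, 0, 0, 0, 0],
    [0.3, -0.18, 0, 0, 0, 0],
    [0.35, -0.2, 0, 0, 0, 0],
    [0.4, -0.22, 0, 0, 0, 0],
    [0.44, -0.24, 0, 0, 0, 0],
    [0.44, -0.24, 0, 0, 0, 0],
    [0.44, -0.24, 0, 0, 0, 0]
  ]
}}

```text
t: 72.9
tool_pos: [0.4626, 0.4831, 0.18]
orientation: [2.214, 2.228, -0.005]
force: [0.4, -0.2, 1.0]
opening: 0.0527
gripper_force: 0.0
```

```bash
python3 - <<'E'
from h import *
im=look(); s=robot.read_state(); print(s["tool_pos"],s["force"]); shards(im); whites(im["top"])
g=lambda n,t:find(n,t)[0]["pixels"]
for n in im: print("dock",mfit({n:(g(n,"dock")|g(n,"sweep"))},DOCK,[.70,.046,0.]))
for t in("choke","igniter","capacitor","relay"): S[t]=(*S[t][:3],9); print(np.round(locate(t),3))
for t in("jar","solder_reel","gland_tin","screwdriver","tape_roll"):
  for n in im:
    for k in find(n,t,1): print(t,n,round(k["conf"],2),np.round(k["pixel"]))
E
```

```text
[0.46351732 0.4826598  0.18106181] [ 0.03459882  0.21660666 -0.2254699 ]
top 0.63 [ 0.624 -0.392] panx 0.046 pany 0.074 84
top 0.61 [ 0.566 -0.402] panx 0.051 pany 0.014 88
top 0.58 [ 0.605 -0.374] panx 0.026 pany 0.056 99
top 0.44 [ 0.588 -0.406] panx 0.057 pany 0.036 92
scene 0.71 [ 0.607 -0.375] panx 0.027 pany 0.058 194
scene 0.62 [ 0.598 -0.404] panx 0.055 pany 0.047 178
scene 0.59 [ 0.485 -0.44 ] panx 0.082 pany -0.069 130
scene 0.49 [ 0.462 -0.431] panx 0.071 pany -0.091 145
scene 0.43 [ 0.635 -0.4  ] panx 0.054 pany 0.083 155
white [413. 217.] 6101 [ 0.542 -0.335]
white [453. 248.] 38 [ 0.459 -0.435]
white [391. 288.] 325 [ 0.355 -0.268]
dock [ 0.7045  0.0471 -0.003   0.952 ]
dock [0.7065 0.0473 0.0126 0.9344]
choke top [(0.68, array([137., 230.]), 418)]
choke scene [(0.87, array([416., 194.]), 517)]
[0.496 0.384 1.409 0.764]
igniter top [(0.76, array([180., 228.]), 460)]
igniter scene [(0.81, array([372., 194.]), 652)]
[0.495 0.28  1.527 0.893]
capacitor top [(0.63, array([142., 206.]), 205)]
capacitor scene [(0.78, array([425., 225.]), 363)]
[ 0.57   0.383 -1.566  0.854]
relay top [(0.6, array([180., 206.]), 271)]
relay scene [(0.68, array([377., 224.]), 407)]
[ 0.567  0.279 -1.562  0.89 ]
jar top 0.81 [353. 136.]
jar scene 0.55 [165. 319.]
solder_reel top 0.82 [143. 156.]
solder_reel scene 0.68 [423. 232.]
gland_tin top 0.78 [387. 289.]
gland_tin scene 0.83 [136. 170.]
screwdriver top 0.7 [223. 282.]
screwdriver scene 0.57 [308. 163.]
tape_roll top 0.67 [172. 152.]
tape_roll scene 0.86 [396. 282.]
```

```bash
python3 - <<'E'
from h import *
im=look()
for n,(c0,c1,r0,r1) in (("scene",(340,460,375,465)),("top",(340,430,190,242))):
    a=cv2.imread(f"pics/{n}0.png").astype(np.float32)[r0:r1,c0:c1]; b=cv2.resize(im[n][:,:,::-1],(800,600)).astype(np.float32)[r0:r1,c0:c1]
    ga,gb=a.mean(2),b.mean(2)
    (dx,dy),resp=cv2.phaseCorrelate(ga,gb); d=np.abs(ga-gb); print(n,"shift px",round(dx,2),round(dy,2),round(resp,2),"diff mean",d.mean(),"frac>40",(d>40).mean())
    # orange rib
    for x in(a,b):
        m=((x[:,:,2]-x[:,:,0])>50).astype(np.uint8); r,c=np.nonzero(m); print(m.sum(),c.mean(),r.mean(),c.min(),c.max(),r.min(),r.max(),np.polyfit(c,r,1)[0])
E
```

```text
scene shift px -0.61 0.41 0.78 diff mean 3.6844444 frac>40 0.012962962962962963
2344 57.33831058020478 27.676621160409557 20 96 9 46 -0.07001440414346867
2345 55.987633262260125 28.43411513859275 18 95 9 47 -0.08056590407201342
top shift px 0.8 -0.28 1.02 diff mean 5.9384613 frac>40 0.003418803418803419
1004 44.47808764940239 26.23207171314741 15 72 16 37 0.02138685280970027
1033 44.97579864472411 25.707647628267182 16 73 15 36 -0.006363576690537877
```

The sweep is back in its dock, within about 1–2 mm and about 1° of where it stood. All six pieces are in the pan and all four parts are in their pockets. Handing in.

```bash
python3 -c "
from plant import robot
print(robot.close_job())"
```

```text
the job is handed in; nothing more can be done
None
```

The job is handed in, result not reported: four parts in their pockets, six shards in the pan (the last two near its back wall after a wrong-sign move whose peak force I could not check), and the sweep in its dock within about 2 mm.

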